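# Slide the e-reader off its sloping rest and clamp it in the charging dock

## Task

Slide the slim e-reader along the ledge of its sloping rest until one end sticks out well past the side of the rest, grip that end and lift the reader away. Stand it upright, long edge down, in the slot of the white charging dock, let go, then swing the clamp arm all the way down so that it drives the reader fully home. Do not drop the reader on the desk, and leave the two tumblers, coasters and decanter where they stand.

Things in the scene. Friction and masses are not known exactly. Their poses are not given: they have to be found in the camera images.
- rest: Fixed light-wood sloping rest, place and yaw vary. Origin: underside centre; x along the ledge, z up. Its face looks to -y and leans back, rising 55 deg from horizontal toward +y; it is 146 mm wide (x -73 to 73), open at both sides. Board 10 mm thick, with a strut behind it near x = 0 only; base 146 x 130 x 10 mm (y -55 to 75).
- rest_ledge (a point): Middle of the line where the rest's face meets its ledge, at (0, -35, 20) mm in the rest's frame, axes as the rest's. The face runs 112 mm up the slope from here; the ledge stands 14 mm out from the face, square to it.
- reader_center (a point): Centre of the loose grey e-reader, 130 (x) x 9 (y, screen on -y) x 100 (z) mm, about 0.2 kg. It starts flat on the rest's face, long edge on the ledge, x along the rest's x, its centre at x = -8 to +20 mm in the rest's frame. Too big to grip across length or height: grip the 9 mm, at an end slid out past the rest's side. Pushed on its end edge a third of the way up it slides evenly.
- dock: Fixed white charging dock, place and yaw vary. Origin: underside, below the slot's middle; z up, slot along x, 144 mm long, 14 mm wide, walls up to z = 55 mm, flared black mouth up to z = 65 mm, about 27 mm wide there. Hinge posts at the +x end (x 78 to 102, y within 20, z to 152 mm); base plate x -99 to 107, y -38 to 38 mm. The reader may stand either way round.
- dock_shoe (a joint): How far the sprung brass shoe in the slot's bottom is pressed down (m): 0 up (its top 28 mm above the desk), 0.008 fully home (20 mm). Pushes up with 3.2 N at 0 and 5.2 N fully down, so the reader's weight alone does not press it home.
- dock_clamp (a joint): Angle of the dock's clamp arm (rad): 0 closed and level over the slot, 1.57 upright, up to 1.95 leaning away; starts 1.1 to 1.8. It stays where it is left (friction 0.5 N m). Closed, the arm (20 mm wide, 10 mm thick) runs from the hinge toward the dock's -x; a rubber roller under it, 90 mm from the hinge, presses on the reader's upper edge. Pressing its end the last way takes about 6 N.
- clamp_hinge (a point): Middle of the clamp's hinge axis, which runs along the dock's y; at (90, 0, 140) mm in the dock's frame, half-way through the arm's thickness.
- clamp_tip (a point): Middle of the red end (26 x 26 x 12 mm) of the clamp arm, 138 mm from the hinge.
- tumbler_a: Loose crystal tumbler, 94 mm across, 92 mm high; origin underside centre. Leave alone.
- tumbler_b: A second loose tumbler, the same size; origin underside centre. Leave alone.
- coasters: Loose round dark stack of coasters, 93 mm across, 20 mm high; origin underside centre. Leave alone.
- decanter: Loose crystal decanter, 109 mm across, 271 mm high; origin underside centre. Leave alone.
- humidor: Fixed closed walnut box, 140 x 194 x 79 mm; origin underside centre.
Mind the look-alikes: they are no part of the job. Leave any pink look-alike of the dock alone.

How it is judged:
By the outcome, as a careful person would: the job done as asked, in the order asked, and still so for the second after the job is handed in, with the robot touching nothing.
It also fails if it takes over 72 s, if anything falls off the work surface, if the arm or the gripper's body presses on something with over 40 N, if the wrist force passes 120 N, or if a joint passes its speed limit or range.

## Robot

A 7-joint arm with a two-finger parallel gripper is mounted at the origin on the work surface; the furniture and walls round the work are solid. World frame = base frame: x ahead of the robot, y to its left, z up, the work surface at z = 0. Lengths are in m, angles in rad, forces in N, time in s.
With the tool pointing down it reaches from about 0.375 to 0.925 m from the base axis. Payload 3.1 kg.
Tool frame: the origin (TCP) lies at the very end of the fingers, on their centre line; the grasp point (between the pads) lies 19 mm behind it; z points along the fingers, y is the direction in which the jaws open and shut (so a half turn about z gives the same grasp; the last joint's range is limited). The gripper opens to 85 mm and grips with 20 to 120 N. Pads are 22 mm wide; open, the fingers measure 114 mm over their backs; the gripper's body (76 mm by 85 mm) begins 54 mm behind the grasp point. The pads swing forward as they close: fully open they stand 13 mm farther back than shut.
Start: joints at [1.231, 0.383, 0.044, 1.598, -0.018, 1.161, -0.05], TCP at [0.156, -0.631, 0.231] pointing down, gripper open.
Joint ranges: [-2.61, 2.61], [-0.41, 2.15], [-1.48, 1.57], [0, 2.5], [-1.57, 4.71], [0.05, 1.97], [-2.85, 2.85]. Speed limits (rad/s): [2.79, 2.79, 3.14, 3.14, 3.14, 3.14, 3.14].

## Interface

Orientations are given as a 3x3 rotation matrix whose columns are the frame's x, y, z axes.
In Python, from rig import telemetry, vision, bot gives the robot as it stands.
- The arm moves only by the shell command python3 -m handwheel 'ROWS' [OPENING] [FORCE]. ROWS is JSON, a list of rows, each an object of numbers: "tx", "ty", "tz": the shift along the tool's x, y, z in units of 15 cm (1.0 is 15 cm); "ax", "ay", "az": the turn, a rotation vector about the tool's x, y, z in units of 90 degrees (1.0 is 90 degrees). A call has 1 to 5 rows; each row is the pose to reach, as a shift and turn from the pose measured when the call began, along the tool's axes at that moment; what a row does not reach only later rows make up. A row lasts 1/8 s, in which the tool goes at most 62.5 mm and 10.7 degrees, less where a joint would pass 70% of its speed; a pose out of reach is approached as far as the arm can. A call with a number of a shift or a turn outside -1 to 1 is refused whole. A call with a gripper value outside its range is refused whole. OPENING is the closure, from -1 (fully open) to 1 (shut), so that 0 is half open, set as the call begins (- or left out, the last holds). The fingers move at their own pace and stop on an object; FORCE is the grip in N (left out, the last holds). Time passes only in rows, so rows that repeat a pose let the fingers close. It gives the time, the measured TCP pose, the force and the opening at its end, in the units of the state.
- telemetry.sense(): the state, without advancing time (a new reading comes with each control period).
- vision.snapshot(name): name is "side" or "top" or "wrist"; returns a dict with "img" (384x512x3 uint8, blue, green, red), "depth" (384x512 float32, m along the optical axis (not along the pixel's ray), 0 where there is no reading), "mtx" (3x3 intrinsics, pixels), "cam_to_world" (4x4, takes a point from camera to world coordinates). Camera axes: x right, y down, z forward; pixel columns grow to the right and rows downward; lengths in m; the calibration is good to about 2 mm. A picture is of the moment at which its call begins.
- bot.close_job(): hands the job in, once; it reports no verdict.
The state is a dict: "t": time; "q": joint angles; "joint_velocities": joint speeds; "tau": joint torques, N m; "tcp_pos": TCP position; "tool_rot": TCP orientation; "ft_force": force on the tool from outside, world axes, zero at the start; "moment": the same for the moment, N m; "opening": opening from 0.0 (shut) to 1.0 (fully open).
Only numpy, scipy, OpenCV 4.12 (cv2) and the standard library are available. Lean on these libraries where they do the work, as an engineer would, in place of code of your own. Each camera call takes 0.05 s, during which the arm holds its last target.

## Working session

There is one attempt and no reset: what is moved stays moved. The work goes in short steps, Python scripts to look and compute and a shell command to move; the robot and the scene stay as the last step left them, time stands still between calls to the robot, and variables do not carry over. Pictures are saved under pics/ and viewed, and the job is handed in when it is done.

```bash
ls; mkdir -p pics
cat > h.py <<'E'
import numpy as np, cv2
from rig import telemetry, vision, bot
def snap(n,f):
    s=vision.snapshot(n); cv2.imwrite('pics/'+f+'.png',s['img']); np.savez('pics/'+f+'.npz',**s); return s
def load(f): return dict(np.load('pics/'+f+'.npz'))
def pt(s,u,v):
    d=float(s['depth'][v,u]); K=s['mtx']; p=np.array([(u-K[0,2])*d/K[0,0],(v-K[1,2])*d/K[1,1],d,1]); return (s['cam_to_world']@p)[:3]
def cloud(s):
    d=s['depth'];K=s['mtx'];v,u=np.mgrid[:d.shape[0],:d.shape[1]]
    P=np.stack([(u-K[0,2])*d/K[0,0],(v-K[1,2])*d/K[1,1],d,np.ones_like(d)],-1)@s['cam_to_world'].T
    P[d==0]=np.nan
    return P[...,:3]
def proj(s,p):
    c=np.linalg.inv(s['cam_to_world'])@np.r_[p,1]; q=s['mtx']@c[:3]; return q[:2]/q[2]
E
python3 - <<'E'
from h import *
np.set_printoptions(precision=3,suppress=True)
for n in ['side','top','wrist']:
    s=snap(n,n+'0'); print(n,s['cam_to_world'])
print(telemetry.sense())
E
```

```text
pics
side [[-0.981  0.131 -0.142  0.804]
 [ 0.193  0.676 -0.711  1.199]
 [ 0.003 -0.725 -0.689  1.398]
 [ 0.     0.     0.     1.   ]]
top [[-0.463 -0.777  0.427 -0.302]
 [-0.886  0.413 -0.211  0.23 ]
 [-0.012 -0.476 -0.879  1.771]
 [ 0.     0.     0.     1.   ]]
wrist [[ 0.239 -0.938 -0.251  0.219]
 [-0.971 -0.232 -0.06  -0.615]
 [-0.002  0.258 -0.966  0.373]
 [ 0.     0.     0.     1.   ]]
{'t': 0.15, 'q': array([ 1.231,  0.384,  0.044,  1.599, -0.018,  1.161, -0.05 ]), 'joint_velocities': array([-0.001, -0.004, -0.001, -0.005,  0.002,  0.   ,  0.001]), 'tau': array([  0.002, -43.405,   1.027, -24.998,   0.011,   0.007,  -0.   ]), 'tcp_pos': array([ 0.155, -0.63 ,  0.23 ]), 'tool_rot': array([[ 0.971,  0.24 , -0.001],
       [ 0.24 , -0.971,  0.002],
       [-0.   , -0.002, -1.   ]]), 'ft_force': array([ 0.125, -0.359,  0.559]), 'moment': array([-0.019, -0.008, -0.022]), 'opening': 1.0014326679995633}
```

View pics/side0.png

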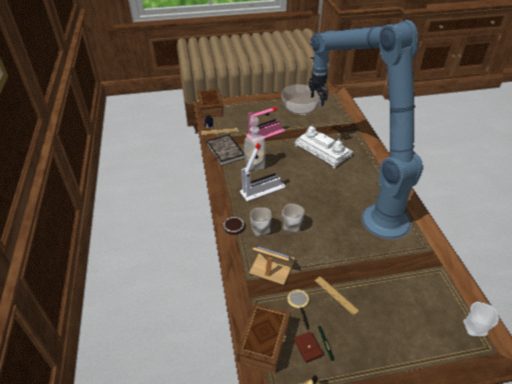

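View pics/top0.png

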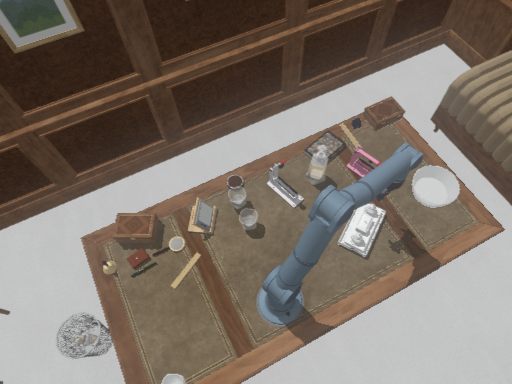

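View pics/wrist0.png

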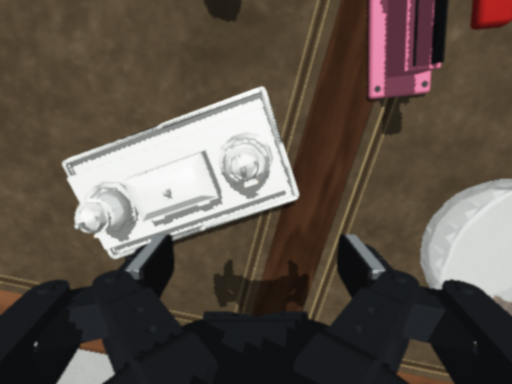

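Run:
```python
from h import *
s=load('side0');t=load('top0')
a=cv2.resize(s['img'][130:300,190:350],None,fx=4.5,fy=3.5*4.5/4.5,interpolation=cv2.INTER_CUBIC); cv2.imwrite('pics/sc.png',a)
a=cv2.resize(t['img'][140:250,170:350],None,fx=4.4,fy=4.4,interpolation=cv2.INTER_CUBIC); cv2.imwrite('pics/tc.png',a)
```

```text
(no output)
```

View pics/sc.png

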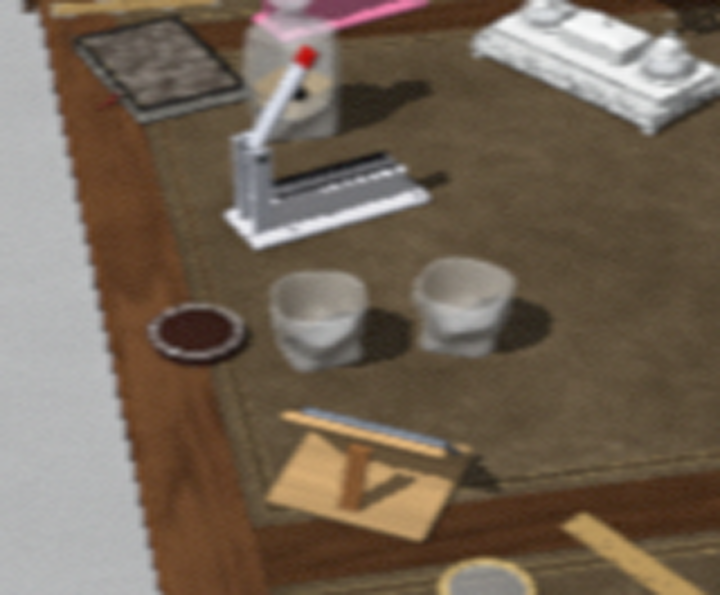

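View pics/tc.png

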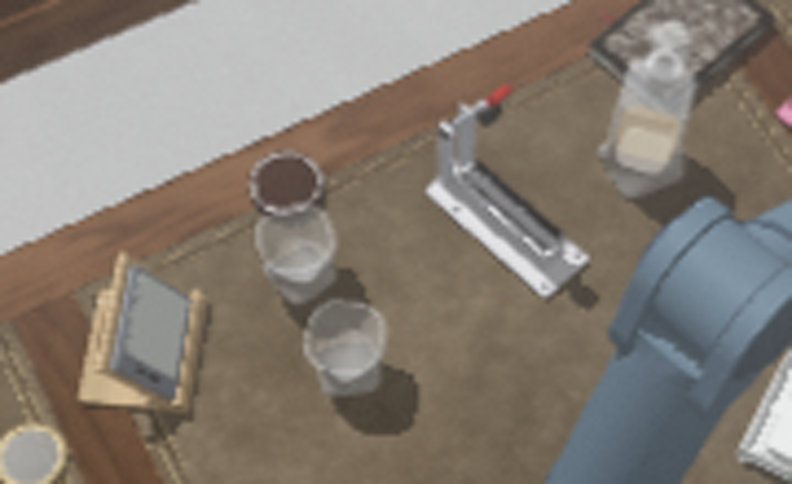

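Run:
```python
from h import *
np.set_printoptions(precision=3,suppress=True)
s=load('side0');t=load('top0')
cs=lambda x,y:(int(190+x/4.5),int(130+y/3.5))
ct=lambda x,y:(int(170+x/4.4),int(140+y/4.4))
for n,p in dict(rest_backL=(270,495),rest_backR=(420,535),topL=(290,413),topR=(440,450),hinge=(265,145),tip=(305,58),dockbaseL=(230,215),dockbaseR=(425,198),dockfrontL=(258,243),mouthfar=(390,160),coast=(197,333),tumA=(318,280),tumB=(465,268)).items(): print('side',n,pt(s,*cs(*p)),cs(*p))
for n,p in dict(restTL=(122,262),restBL=(90,400),restBR=(190,408),readTL=(135,268),readTR=(188,298),readBL=(112,365),readBR=(168,392),face=(155,330),hinge=(455,120),tip=(500,95),baseL=(432,188),baseBR=(548,293),baseR=(583,258),mouthL=(475,170),mouthR=(555,250),coast=(288,182),tA=(296,240),tB=(345,335),dec=(645,140)).items(): print('top',n,pt(t,*ct(*p)),ct(*p))
```

```text
side rest_backL [0.637 0.166 0.012] (250, 271)
side rest_backR [0.521 0.24  0.01 ] (283, 282)
side topL [0.614 0.134 0.109] (254, 248)
side topR [0.504 0.212 0.117] (287, 258)
side hinge [ 0.566 -0.272  0.151] (248, 171)
side tip [ 0.523 -0.28   0.276] (257, 146)
side dockbaseL [ 0.596 -0.302  0.009] (241, 191)
side dockbaseR [ 0.389 -0.299  0.008] (284, 186)
side dockfrontL [ 0.578 -0.239  0.013] (247, 199)
side mouthfar [ 0.422 -0.333  0.053] (276, 175)
side coast [ 0.667 -0.078  0.026] (233, 225)
side tumA [ 0.547 -0.091  0.081] (260, 210)
side tumB [ 0.403 -0.086  0.083] (293, 206)
top restTL [0.606 0.135 0.118] (197, 199)
top restBL [0.522 0.23  0.003] (190, 230)
top restBR [ 0.459  0.13  -0.002] (213, 232)
top readTL [0.595 0.124 0.117] (200, 200)
top readTR [0.574 0.08  0.033] (212, 207)
top readBL [0.506 0.192 0.097] (195, 222)
top readBR [0.472 0.148 0.03 ] (208, 229)
top face [0.533 0.132 0.066] (205, 215)
top hinge [ 0.57  -0.274  0.161] (273, 167)
top tip [ 0.514 -0.295  0.277] (283, 161)
top baseL [ 0.579 -0.251  0.013] (268, 182)
top baseBR [ 0.39  -0.304  0.008] (294, 206)
top baseR [ 0.411 -0.365  0.008] (302, 198)
top mouthL [ 0.557 -0.293  0.055] (277, 178)
top mouthR [ 0.42  -0.33   0.047] (296, 196)
top coast [ 0.663 -0.094  0.022] (235, 181)
top tA [ 0.576 -0.066  0.043] (237, 194)
top tB [ 0.444 -0.063  0.026] (248, 216)
top dec [ 0.463 -0.467  0.128] (316, 171)
```

```bash
python3 -m handwheel '[{"tz":-0.4},{"tz":-0.8,"tx":0.3,"ty":-0.2},{"tz":-1,"tx":0.6,"ty":-0.5},{"tz":-1,"tx":0.9,"ty":-0.8},{"tz":-1,"tx":1,"ty":-1}]' 1 30; python3 -m handwheel '[{"tx":0.3,"ty":-0.15},{"tx":0.6,"ty":-0.3},{"tx":0.9,"ty":-0.5},{"tx":1,"ty":-0.6},{"tx":1,"ty":-0.6}]'
python3 - <<'E'
from h import *
snap('wrist','w1'); print(telemetry.sense()['q'])
E
```

```text
[ 1.23120191  0.38352121  0.04390088  1.59896365 -0.01790883  1.16125713
 -0.04988852]schema error: expected keys tx, ty, tz, ax, ay, az
schema error: expected keys tx, ty, tz, ax, ay, az
```

View pics/w1.png

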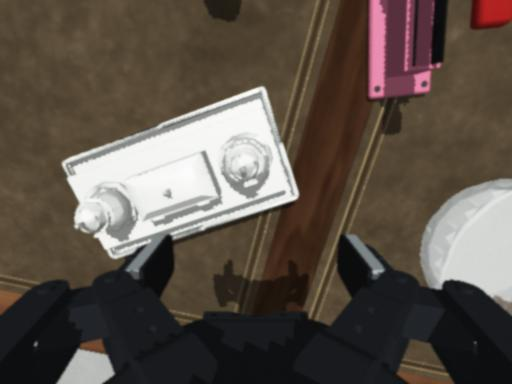

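```bash
python3 -m handwheel '[{"tx":0,"ty":0,"tz":-0.4,"ax":0,"ay":0,"az":0},{"tx":0.3,"ty":-0.2,"tz":-0.8,"ax":0,"ay":0,"az":0},{"tx":0.6,"ty":-0.5,"tz":-1,"ax":0,"ay":0,"az":0},{"tx":0.9,"ty":-0.8,"tz":-1,"ax":0,"ay":0,"az":0},{"tx":1,"ty":-1,"tz":-1,"ax":0,"ay":0,"az":0}]' 1 30; python3 -m handwheel '[{"tx":0.3,"ty":-0.15,"tz":0,"ax":0,"ay":0,"az":0},{"tx":0.6,"ty":-0.3,"tz":0,"ax":0,"ay":0,"az":0},{"tx":0.9,"ty":-0.5,"tz":0,"ax":0,"ay":0,"az":0},{"tx":1,"ty":-0.6,"tz":0,"ax":0,"ay":0,"az":0},{"tx":1,"ty":-0.6,"tz":0,"ax":0,"ay":0,"az":0}]'
python3 - <<'E'
from h import *
snap('wrist','w1'); print(telemetry.sense()['q'])
E
```

```text
t: 0.82
tcp_pos: [0.2675, -0.4473, 0.3817]
tool_rot: [[0.97, 0.242, 0.001], [0.242, -0.97, 0.0], [0.001, 0.0, -1.0]]
ft_force: [0.5, -0.2, 0.4]
opening: -0.001
t: 1.45
tcp_pos: [0.3926, -0.3216, 0.3818]
tool_rot: [[0.969, 0.247, 0.001], [0.247, -0.969, 0.0], [0.001, -0.0, -1.0]]
ft_force: [0.4, -0.2, 0.1]
opening: -0.0
[ 0.84314784  0.02381282 -0.23674304  1.71872852  0.00567587  1.39886597
 -0.71975064]
```

View pics/w1.png

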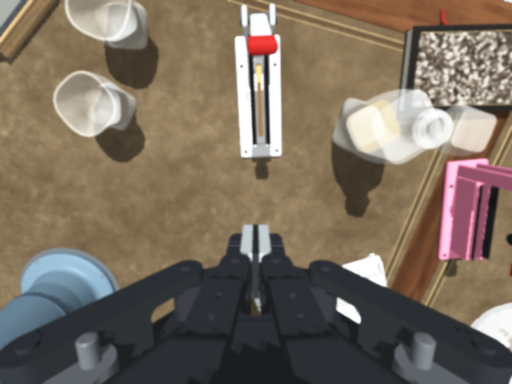

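Run:
```python
from h import *
s=load('w1')
a=cv2.resize(s['img'][0:165,205:310],None,fx=3.6,fy=3.6,interpolation=cv2.INTER_CUBIC); 
b=cv2.resize(s['img'][70:200,320:450],None,fx=3,fy=3,interpolation=cv2.INTER_CUBIC); b=cv2.copyMakeBorder(b,0,a.shape[0]-b.shape[0],10,0,0)
cv2.imwrite('pics/w1c.png',np.hstack([a,b]))
P=cloud(s)
np.set_printoptions(precision=3,suppress=True)
for u,v in [(260,85),(260,110),(260,130),(261,152),(246,60),(250,20),(267,20),(262,44),(243,155),(279,155),(238,40),(281,40),(275,100),(245,100),(432,128)]: print(u,v,P[v,u])
```

```text
260 85 [ 0.515 -0.299  0.028]
260 110 [ 0.476 -0.31   0.028]
260 130 [ 0.443 -0.318  0.03 ]
261 152 [ 0.404 -0.33   0.009]
246 60 [ 0.551 -0.265  0.01 ]
250 20 [ 0.563 -0.272  0.169]
267 20 [ 0.563 -0.292  0.186]
262 44 [ 0.516 -0.296  0.277]
243 155 [ 0.39  -0.299  0.009]
279 155 [ 0.407 -0.365  0.007]
238 40 [ 0.578 -0.245  0.01 ]
281 40 [ 0.599 -0.316 -0.002]
275 100 [ 0.5   -0.331  0.01 ]
245 100 [ 0.487 -0.279  0.01 ]
432 128 [ 0.492 -0.477  0.248]
```

View pics/w1c.png

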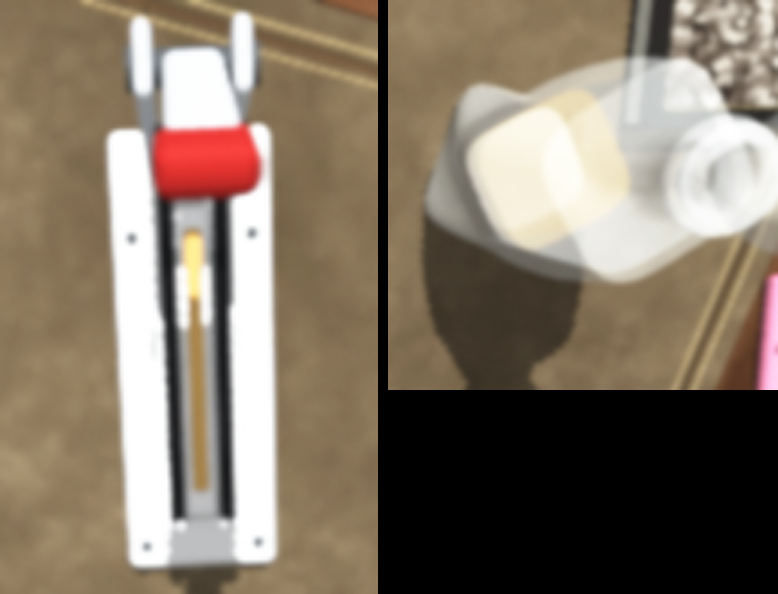

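```bash
cat > fitdock.py <<'E'
from h import *
from scipy.optimize import least_squares
s=load('w1')
C=lambda x,y:np.array([205+x/3.6,y/3.6])-0.36
K=s['mtx'];T=s['cam_to_world']
def ray(px,z):
    d=T[:3,:3]@np.array([(px[0]-K[0,2])/K[0,0],(px[1]-K[1,2])/K[1,1],1]); o=T[:3,3]; return (o+d*(z-o[2])/d[2])
zb=0.0095
cs=[((131,567),(-99,38)),((276,561),(-99,-38)),((108,130),(107,38)),((270,125),(107,-38))]
def res(p):
    c,sn=np.cos(p[2]),np.sin(p[2]); r=[]
    for px,(a,b) in cs:
        w=ray(C(*px),zb)[:2]-p[:2]; r+= [(c*w[0]+sn*w[1])*1e3-a, (-sn*w[0]+c*w[1])*1e3-b]
    for px in [(193,235),(201,490)]:
        w=ray(C(*px),.028)[:2]-p[:2]; r+=[(-sn*w[0]+c*w[1])*2e3]
    return r
o=least_squares(res,[.49,-.3,.25]); print(o.x,np.degrees(o.x[2]),np.round(o.fun,1))
tip=ray(C(207,162),.277); print('tip',tip)
E
python3 fitdock.py
```

```text
[ 0.49074771 -0.30458233  0.28706229] 16.44745740959626 [ 0.2 -0.2  0.5 -0.3  0.   0.1 -0.7 -0.2  0.   0.2]
tip [ 0.5156744 -0.2965391  0.277    ]
```

```bash
cat >> h.py <<'E'
DK=np.array([.49075,-.30458]);DY=.28706
def R2(a): return np.array([[np.cos(a),-np.sin(a)],[np.sin(a),np.cos(a)]])
def dockxy(p): return R2(DY).T@(np.asarray(p)[:2]-DK)
def dockw(x,y,z): return np.r_[DK+R2(DY)@[x,y],z]
from scipy.spatial.transform import Rotation as Rn
def go(pos,R,q=False):
    s=telemetry.sense(); R0=s['tool_rot']; d=R0.T@(np.asarray(pos)-s['tcp_pos'])/.15; w=Rn.from_matrix(R0.T@R).as_rotvec()/(np.pi/2)
    print('shift',np.round(d,3),'turn',np.round(w,3),'rows>=',np.ceil(max(np.linalg.norm(d)*.15/.0625,np.linalg.norm(w)*90/10.7)*10)/10)
E
python3 -m handwheel '[{"tx":0.1,"ty":0.06,"tz":0.2,"ax":0,"ay":0,"az":-0.01},{"tx":0.3,"ty":0.06,"tz":0.5,"ax":0,"ay":0,"az":-0.024},{"tx":0.4,"ty":0.06,"tz":0.8,"ax":0,"ay":0,"az":-0.024},{"tx":0.4,"ty":0.06,"tz":0.8,"ax":0,"ay":0,"az":-0.024}]';  python3 - <<'E'
from h import *
t=telemetry.sense(); print(dockxy(t['tcp_pos']),t['tcp_pos'])
E
```

```text
t: 2.0
tcp_pos: [0.4484, -0.3175, 0.2572]
tool_rot: [[0.961, 0.278, -0.008], [0.278, -0.961, 0.005], [-0.006, -0.007, -1.0]]
ft_force: [-0.3, -0.2, 1.2]
opening: 0.002
[-0.04433383 -0.00042988] [ 0.44835201 -0.3175447   0.25716078]
```

```bash
python3 -m handwheel '[{"tx":0.15,"ty":0,"tz":0,"ax":0,"ay":0,"az":0},{"tx":0.25,"ty":0,"tz":0,"ax":0,"ay":0,"az":0},{"tx":0.35,"ty":0,"tz":0,"ax":0,"ay":0,"az":0},{"tx":0.45,"ty":0,"tz":0,"ax":0,"ay":0,"az":0},{"tx":0.55,"ty":0,"tz":0,"ax":0,"ay":0,"az":0}]';python3 -m handwheel '[{"tx":0.1,"ty":0,"tz":0,"ax":0,"ay":0,"az":0},{"tx":0.2,"ty":0,"tz":0,"ax":0,"ay":0,"az":0},{"tx":0.3,"ty":0,"tz":0,"ax":0,"ay":0,"az":0},{"tx":0.38,"ty":0,"tz":0,"ax":0,"ay":0,"az":0},{"tx":0.43,"ty":0,"tz":0,"ax":0,"ay":0,"az":0}]';  python3 - <<'E'
from h import *
t=telemetry.sense(); print(dockxy(t['tcp_pos']),t['tcp_pos'])
E
```

```text
t: 2.62
tcp_pos: [0.5268, -0.2965, 0.2581]
tool_rot: [[0.961, 0.276, -0.01], [0.276, -0.961, 0.002], [-0.009, -0.005, -1.0]]
ft_force: [-4.2, -1.8, 4.1]
opening: 0.002
t: 3.25
tcp_pos: [0.5887, -0.2787, 0.2563]
tool_rot: [[0.961, 0.276, -0.013], [0.276, -0.961, 0.002], [-0.012, -0.006, -1.0]]
ft_force: [-3.4, -2.9, -1.0]
opening: -0.001
[ 0.10125912 -0.00295079] [ 0.58870111 -0.27874017  0.25628019]
```

```bash
python3 -m handwheel '[{"tx":-0.2,"ty":0,"tz":-0.1,"ax":0,"ay":0,"az":0},{"tx":-0.3,"ty":0,"tz":-0.5,"ax":0,"ay":0,"az":0},{"tx":-0.3,"ty":-0.2,"tz":-0.9,"ax":0,"ay":0,"az":-0.1},{"tx":-0.3,"ty":-0.5,"tz":-1,"ax":0,"ay":0,"az":-0.2},{"tx":-0.3,"ty":-0.8,"tz":-1,"ax":0,"ay":0,"az":-0.3}]'
python3 - <<'E'
from h import *
a=np.radians(145); R=np.array([[np.cos(a),np.sin(a),0],[np.sin(a),-np.cos(a),0],[0,0,-1]]).T
R=np.column_stack([[np.cos(a),np.sin(a),0],[np.sin(a),-np.cos(a),0],[0,0,-1]])
go([.53,.13,.42],R)
snap('wrist','w2')
E
```

```text
t: 3.88
tcp_pos: [0.5169, -0.173, 0.4107]
tool_rot: [[0.726, 0.688, -0.004], [0.688, -0.726, 0.003], [-0.001, -0.004, -1.0]]
ft_force: [0.9, 1.2, 0.0]
opening: -0.001
shift [ 1.453 -1.407 -0.057] turn [-0.002 -0.002 -1.128] rows>= 9.5
```

View pics/w2.png

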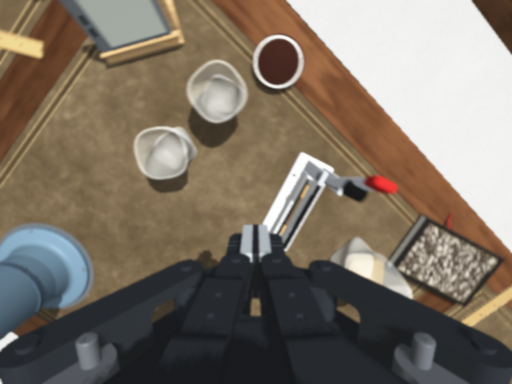

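```bash
python3 -m handwheel '[{"tx":0.2,"ty":-0.2,"tz":0,"ax":0,"ay":0,"az":-0.11},{"tx":0.4,"ty":-0.4,"tz":0,"ax":0,"ay":0,"az":-0.22},{"tx":0.6,"ty":-0.6,"tz":0,"ax":0,"ay":0,"az":-0.33},{"tx":0.8,"ty":-0.8,"tz":0,"ax":0,"ay":0,"az":-0.44},{"tx":0.9,"ty":-0.9,"tz":0,"ax":0,"ay":0,"az":-0.55}]'
python3 - <<'E'
from h import *
a=np.radians(145)
R=np.column_stack([[np.cos(a),np.sin(a),0],[np.sin(a),-np.cos(a),0],[0,0,-1]])
go([.53,.13,.42],R)
E
```

```text
t: 4.55
tcp_pos: [0.5185, 0.0323, 0.4115]
tool_rot: [[-0.077, 0.997, -0.005], [0.997, 0.078, 0.011], [0.011, -0.004, -1.0]]
ft_force: [-0.5, 0.0, -0.4]
opening: 0.008
shift [ 0.644  0.127 -0.05 ] turn [ 0.001 -0.008 -0.562] rows>= 4.8
```

```bash
python3 -m handwheel '[{"tx":0.2,"ty":0.04,"tz":0,"ax":0,"ay":0,"az":-0.11},{"tx":0.3,"ty":0.08,"tz":0,"ax":0,"ay":0,"az":-0.22},{"tx":0.4,"ty":0.1,"tz":0,"ax":0,"ay":0,"az":-0.33},{"tx":0.5,"ty":0.13,"tz":0,"ax":0,"ay":0,"az":-0.45},{"tx":0.64,"ty":0.13,"tz":0,"ax":0,"ay":0,"az":-0.56}]'
python3 - <<'E'
from h import *
snap('wrist','w3'); print(telemetry.sense()['q'])
E
```

```text
t: 5.18
tcp_pos: [0.5312, 0.1315, 0.4122]
tool_rot: [[-0.821, 0.571, -0.004], [0.571, 0.821, 0.014], [0.011, 0.009, -1.0]]
ft_force: [-0.2, 0.9, -0.4]
opening: -0.001
[ 0.37721144  0.14638638 -0.77017928  1.56196672  0.08474148  1.47210447
  0.57708785]
```

View pics/w3.png

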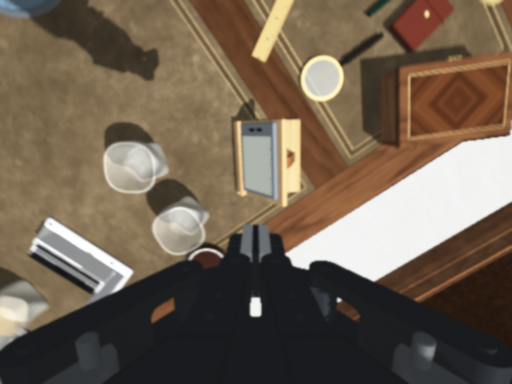

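Run:
```python
from h import *
s=load('w3')
a=cv2.resize(s['img'][110:215,220:315],None,fx=5.6,fy=5.6,interpolation=cv2.INTER_CUBIC); cv2.imwrite('pics/w3c.png',a)
```

```text
(no output)
```

View pics/w3c.png

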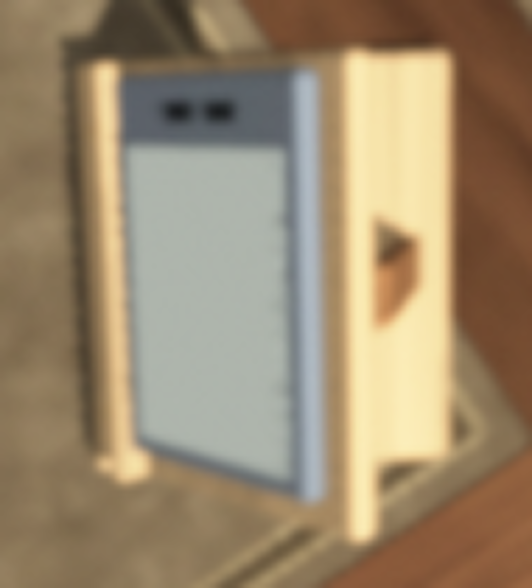

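```bash
cat > fitrest.py <<'E'
from h import *
from scipy.optimize import least_squares
np.set_printoptions(precision=4,suppress=True)
s=load('w3')
C=lambda x,y:np.array([220+x/5.6,110+y/5.6])-.4
S=np.array([0,np.cos(np.radians(55)),np.sin(np.radians(55))]); N=np.array([0,-S[2],S[1]]); L=np.array([0,-.035,.02])
X=np.array([1,0,0])
F=lambda x,u,n: L+X*x+S*u+N*n
pts=[((345,50),lambda c:F(-.073,.112,0)),((347,540),lambda c:F(.073,.112,0)),((374,540),lambda c:F(.073,.112,-.010)),
((452,50),lambda c:np.array([-.073,.075,.010])),((452,457),lambda c:np.array([.073,.075,.01])),
((297,68),lambda c:F(c-.065,.1,.009)),((302,499),lambda c:F(c+.065,.1,.009)),((325,498),lambda c:F(c+.065,.1,0)),((135,442),lambda c:F(c+.065,0.0,.009)),((121,75),lambda c:F(c-.065,0.0,.009))]
def W(p,q): return np.r_[R2(p[2])@q[:2]+p[:2],q[2]]
def res(p): return np.concatenate([proj(s,W(p,f(p[3])))-C(*px) for px,f in pts])
o=least_squares(res,[.555,.165,-.6,0],loss='soft_l1'); print(o.x,np.degrees(o.x[2])); print(res(o.x).reshape(-1,2).round(1))
for u,v in [(250,160),(265,160),(258,140)]:
    p=pt(s,u,v); q=R2(o.x[2]).T@(p[:2]-o.x[:2]); q=np.r_[q,p[2]]-L; print('n mm',q@N*1e3,'u',q@S*1e3,'x',q[0]*1e3)
E
python3 fitrest.py
```

```text
[ 0.5421  0.1451 -0.5788 -0.004 ] -33.16045075614722
[[ 0.8 -0.5]
 [ 0.9  0.8]
 [ 0.4 -0.3]
 [-0.2 -0.1]
 [-1.   0.4]
 [ 0.2 -0.8]
 [ 0.2  0.9]
 [ 0.2  0.1]
 [-1.7  0.9]
 [-2.  -0.7]]
n mm 10.011732999537049 u 33.323923481680794 x -0.9877470045869612
n mm 9.551634524650838 u 78.27315256332787 x -4.901795275748245
n mm 9.531383099509615 u 59.386659727197795 x -38.026881429368245
```

```bash
sed -i 's/^((297,68/((297,68/; s/,((135,442).*$/]/' fitrest.py; python3 fitrest.py
cat >> h.py <<'E'
S55=np.array([0,np.cos(np.radians(55)),np.sin(np.radians(55))]); N55=np.array([0,-S55[2],S55[1]]); L55=np.array([0,-.035,.02])
def setrest(x,y,a):
    global RP; RP=(x,y,a)
def rR(): 
    M=np.eye(3); M[:2,:2]=R2(RP[2]); return M
def restw(q): return rR()@np.asarray(q)+np.array([RP[0],RP[1],0])
def resti(p): return rR().T@(np.asarray(p)-np.array([RP[0],RP[1],0]))
def face(x,u,n): return L55+np.array([x,0,0])+S55*u+N55*n
E
```

```text
[ 0.5419  0.1447 -0.5775 -0.0041] -33.09063187278349
[[ 0.5 -0.5]
 [ 0.6  0.8]
 [ 0.2 -0.3]
 [-0.5 -0.1]
 [-1.2  0.4]
 [-0.2 -0.8]
 [ 0.   0.8]
 [-0.   0.1]]
n mm 9.641350126935107 u 33.583268361100444 x -1.0614160640799364
n mm 9.177360584347936 u 78.53522199768341 x -4.943585234637128
n mm 9.124037339757795 u 59.671886298833776 x -38.08182715237096
```

```bash
cat >> h.py <<'E'
setrest(.5419,.1447,-.5775)
def rot(zx,zz): # columns in rest frame: x dir, z dir
    x=np.array(zx,float);z=np.array(zz,float); return rR()@np.column_stack([x,np.cross(z,x),z])
E
python3 - <<'E'
from h import *
R=rot([0,1,0],[0,0,-1]); c=face(-.105,.033,.003); c[1]-=.011
print(c); go(restw(c),R); go(restw(c+[0,0,.15]),R)
E
```

```text
[-0.105      -0.02952943  0.04875275]
shift [ 0.63  -0.147  2.432] turn [-0.001 -0.012  0.987] rows>= 8.4
shift [ 0.643 -0.135  1.432] turn [-0.001 -0.012  0.987] rows>= 8.4
```

```bash
python3 -m handwheel '[{"tx":0.2,"ty":-0.05,"tz":0,"ax":0,"ay":0,"az":0.11},{"tx":0.4,"ty":-0.1,"tz":0,"ax":0,"ay":0,"az":0.22},{"tx":0.5,"ty":-0.14,"tz":0.1,"ax":0,"ay":0,"az":0.33},{"tx":0.6,"ty":-0.14,"tz":0.3,"ax":0,"ay":-0.005,"az":0.44},{"tx":0.64,"ty":-0.14,"tz":0.5,"ax":0,"ay":-0.01,"az":0.54}]'
python3 - <<'E'
from h import *
R=rot([0,1,0],[0,0,-1]); c=face(-.105,.033,.003); c[1]-=.011
go(restw(c+[0,0,.15]),R)
E
```

```text
t: 5.85
tcp_pos: [0.438, 0.1761, 0.3382]
tool_rot: [[-0.118, 0.993, 0.006], [0.993, 0.118, 0.006], [0.005, 0.007, -1.0]]
ft_force: [0.6, -0.1, -0.2]
opening: -0.001
shift [ 0.003 -0.007  0.929] turn [ 0.003 -0.005  0.443] rows>= 3.8
```

```bash
python3 -m handwheel '[{"tx":0,"ty":0,"tz":0.2,"ax":0,"ay":0,"az":0.11},{"tx":0,"ty":0,"tz":0.45,"ax":0,"ay":0,"az":0.22},{"tx":0,"ty":-0.01,"tz":0.7,"ax":0,"ay":0,"az":0.33},{"tx":0,"ty":-0.01,"tz":0.93,"ax":0,"ay":-0.005,"az":0.44},{"tx":0,"ty":-0.01,"tz":0.93,"ax":0,"ay":-0.005,"az":0.44}]'
python3 - <<'E'
from h import *
np.set_printoptions(precision=4,suppress=True)
R=rot([0,1,0],[0,0,-1]); c=face(-.105,.033,.003); c[1]-=.011
go(restw(c),R); s=telemetry.sense(); print(s['q'],resti(s['tcp_pos']))
snap('wrist','w4')
E
```

```text
t: 6.48
tcp_pos: [0.435, 0.1768, 0.1962]
tool_rot: [[0.54, 0.841, -0.002], [0.841, -0.54, -0.001], [-0.002, -0.001, -1.0]]
ft_force: [-0.5, 0.0, 1.0]
opening: -0.004
shift [0.014 0.015 0.983] turn [-0.     0.001  0.004] rows>= 2.4
[ 0.2842  0.1478 -0.8004  2.0207  0.1243  1.023  -1.147 ] [-0.1071 -0.0314  0.1962]
```

View pics/w4.png

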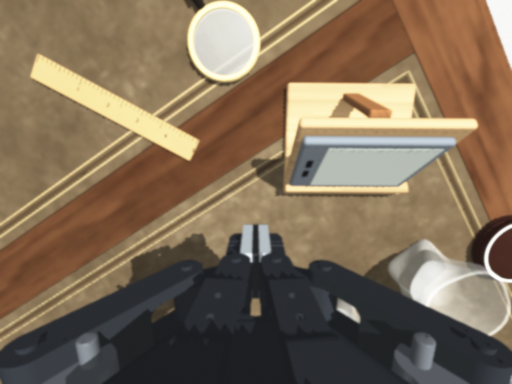

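Run:
```python
from h import *
np.set_printoptions(precision=1,suppress=True)
s=load('w4')
for u,v in [(340,170),(400,160),(330,180),(380,180),(430,155),(301,184),(306,160),(440,142)]:
    q=resti(pt(s,u,v))-L55; print((u,v),'x u n',np.array([q[0],q@S55,q@N55])*1e3)
P=cloud(s); g=np.abs(P[...,2]-.010)<.006
for f in [face(-.069,.1,.009),face(-.069,0.03,.009),face(.061,.1,.009),face(-.073,.112,0),face(.073,.112,0),np.array([-.073,.075,.01]),np.array([.073,.075,.01])]: print(proj(s,restw(f)))
a=cv2.resize(s['img'][70:210,275:485],None,fx=3.8,fy=3.8,interpolation=cv2.INTER_CUBIC); cv2.imwrite('pics/w4c.png',a)
```

```text
(340, 170) x u n [-21.4  49.7   9.7]
(400, 160) x u n [28.  72.3  9.6]
(330, 180) x u n [-24.2  22.    9.1]
(380, 180) x u n [31.1 22.4  8.9]
(430, 155) x u n [50.5 81.7  9.2]
(301, 184) x u n [-54.4   9.7   9.1]
(306, 160) x u n [-59.3  69.2   8.7]
(440, 142) x u n [ 48.2 100.1   6.8]
[301.  143.5]
[290.5 176.8]
[455.8 144.5]
[297.9 126.1]
[478.2 127.3]
[286.1  82.4]
[415.7  83.3]
```

View pics/w4c.png

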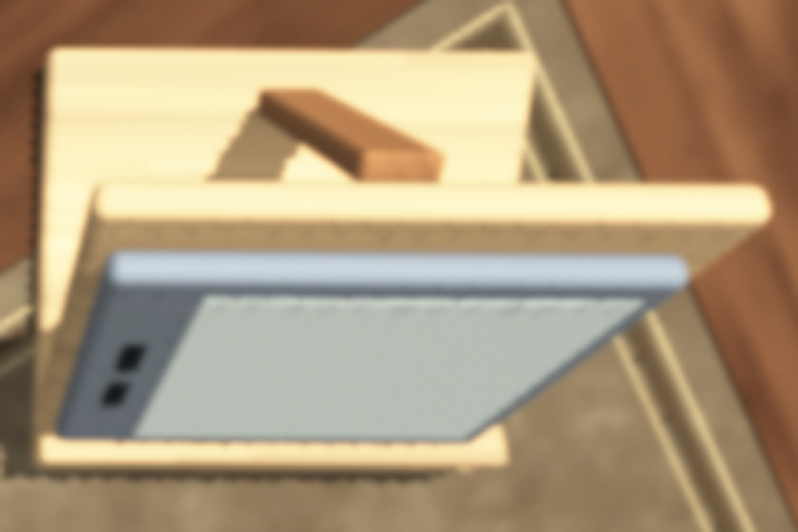

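```bash
python3 -m handwheel '[{"tx":0.01,"ty":0.01,"tz":0.3,"ax":0,"ay":0,"az":0},{"tx":0.01,"ty":0.01,"tz":0.6,"ax":0,"ay":0,"az":0},{"tx":0.01,"ty":0.01,"tz":0.85,"ax":0,"ay":0,"az":0},{"tx":0.01,"ty":0.01,"tz":0.98,"ax":0,"ay":0,"az":0.004},{"tx":0.01,"ty":0.01,"tz":0.98,"ax":0,"ay":0,"az":0.004}]'
python3 - <<'E'
from h import *
np.set_printoptions(precision=4,suppress=True)
R=rot([0,1,0],[0,0,-1]); c=face(-.033,.033,.003); c[1]-=.011
go(restw(c),R); s=telemetry.sense(); print(s['q'],resti(s['tcp_pos']))
snap('wrist','w5')
E
```

```text
t: 7.15
tcp_pos: [0.4395, 0.1781, 0.0513]
tool_rot: [[0.545, 0.839, 0.002], [0.839, -0.545, 0.0], [0.001, 0.002, -1.0]]
ft_force: [0.2, 0.6, 0.1]
opening: 0.005
shift [-0.012  0.473  0.018] turn [ 0.001 -0.001  0.001] rows>= 1.2
[ 0.1531  0.406  -0.7008  2.1156  0.3866  0.7446 -1.3725] [-0.104  -0.0279  0.0513]
```

View pics/w5.png

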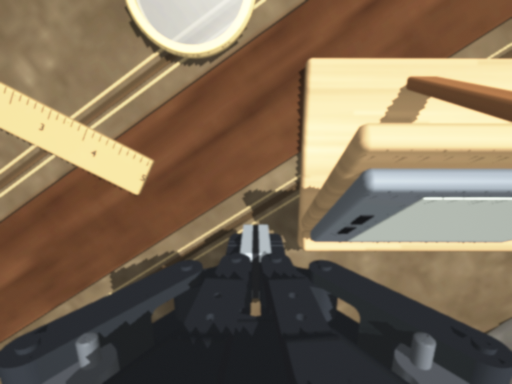

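```bash
python3 -m handwheel '[{"tx":-0.01,"ty":0.1,"tz":0.015,"ax":0,"ay":0,"az":0},{"tx":-0.01,"ty":0.17,"tz":0.015,"ax":0,"ay":0,"az":0},{"tx":-0.01,"ty":0.23,"tz":0.015,"ax":0,"ay":0,"az":0},{"tx":-0.01,"ty":0.29,"tz":0.015,"ax":0,"ay":0,"az":0},{"tx":-0.01,"ty":0.34,"tz":0.015,"ax":0,"ay":0,"az":0}]'
python3 - <<'E'
from h import *
np.set_printoptions(precision=4,suppress=True)
s=telemetry.sense(); print(s['ft_force'],resti(s['tcp_pos']))
snap('wrist','w6')
E
```

```text
t: 7.82
tcp_pos: [0.4812, 0.1507, 0.0504]
tool_rot: [[0.544, 0.839, 0.002], [0.839, -0.544, 0.002], [0.003, 0.0, -1.0]]
ft_force: [-5.8, 2.3, 5.0]
opening: 0.004
[-5.7883  2.2997  5.0035] [-0.0541 -0.0281  0.0504]
```

View pics/w6.png

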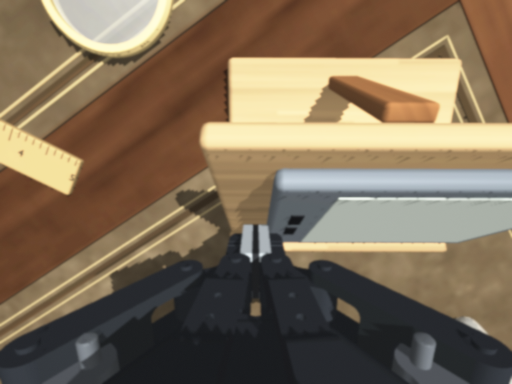

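```bash
python3 -m handwheel '[{"tx":-0.005,"ty":0.06,"tz":0.01,"ax":0,"ay":0,"az":0},{"tx":-0.005,"ty":0.12,"tz":0.01,"ax":0,"ay":0,"az":0},{"tx":-0.005,"ty":0.17,"tz":0.01,"ax":0,"ay":0,"az":0},{"tx":-0.005,"ty":0.21,"tz":0.01,"ax":0,"ay":0,"az":0}]'
python3 - <<'E'
from h import *
np.set_printoptions(precision=4,suppress=True)
s=telemetry.sense(); print(s['ft_force'],resti(s['tcp_pos']))
s=snap('wrist','w7'); c=resti
np.set_printoptions(precision=1,suppress=True)
for v in (200,215):
  for u in range(240,310,4):
    q=resti(pt(s,u,v))-L55; print((u,v),'x u n',np.array([q[0],q@S55,q@N55])*1e3)
E
```

```text
t: 8.38
tcp_pos: [0.5095, 0.1317, 0.0491]
tool_rot: [[0.545, 0.838, 0.004], [0.838, -0.545, 0.002], [0.004, 0.002, -1.0]]
ft_force: [-1.8, 2.7, 0.5]
opening: 0.0
[-1.7941  2.6983  0.5216] [-0.02   -0.0286  0.0491]
(240, 200) x u n [-27.2  61.6  -0.2]
(244, 200) x u n [-25.2  63.5   0.5]
(248, 200) x u n [-23.5  61.2  -0.3]
(252, 200) x u n [-21.6  62.6   0.2]
(256, 200) x u n [-19.7  61.9  -0.1]
(260, 200) x u n [-17.9  62.1   0. ]
(264, 200) x u n [-16.   61.8  -0.1]
(268, 200) x u n [-14.1  60.6  -0.5]
(272, 200) x u n [-13.5  79.5   6. ]
(276, 200) x u n [-12.5  86.4   8.3]
(280, 200) x u n [-11.2  88.1   8.9]
(284, 200) x u n [-9.9 88.7  9.1]
(288, 200) x u n [-8.5 89.1  9.3]
(292, 200) x u n [-6.9 87.8  8.8]
(296, 200) x u n [-5.4 87.8  8.8]
(300, 200) x u n [-4.2 89.1  9.3]
(304, 200) x u n [-2.5 87.6  8.7]
(308, 200) x u n [-1.2 88.4  9. ]
(240, 215) x u n [-28.4  36.8   0.1]
(244, 215) x u n [-26.2  36.5  -0. ]
(248, 215) x u n [-24.   36.4  -0.1]
(252, 215) x u n [-21.8  36.9   0.1]
(256, 215) x u n [-19.6  36.1  -0.1]
(260, 215) x u n [-17.4  35.8  -0.2]
(264, 215) x u n [-15.2  36.1  -0.1]
(268, 215) x u n [-12.9  35.3  -0.4]
(272, 215) x u n [-12.7  64.9   8. ]
(276, 215) x u n [-11.2  68.7   9. ]
(280, 215) x u n [-9.5 69.   9.1]
(284, 215) x u n [-7.9 69.5  9.3]
(288, 215) x u n [-6.3 70.   9.4]
(292, 215) x u n [-4.4 68.9  9.1]
(296, 215) x u n [-3.  70.6  9.6]
(300, 215) x u n [-0.9 68.7  9.1]
(304, 215) x u n [ 0.4 70.5  9.6]
(308, 215) x u n [ 2.4 69.   9.2]
```

View pics/w7.png

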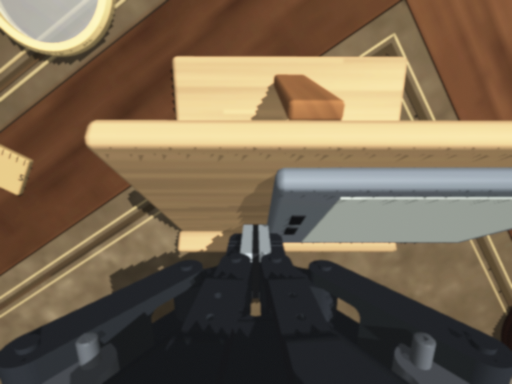

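```bash
python3 -m handwheel '[{"tx":-0.02,"ty":-0.06,"tz":0,"ax":0,"ay":0,"az":0},{"tx":-0.02,"ty":-0.06,"tz":-0.3,"ax":0,"ay":0,"az":0},{"tx":-0.02,"ty":-0.06,"tz":-0.7,"ax":0,"ay":0,"az":0},{"tx":-0.02,"ty":0,"tz":-1,"ax":0,"ay":0,"az":-0.1},{"tx":-0.02,"ty":0.1,"tz":-1,"ax":0,"ay":0,"az":-0.2}]' 0
python3 - <<'E'
from h import *
np.set_printoptions(precision=4,suppress=True)
s=telemetry.sense(); print(s['q'],resti(s['tcp_pos']))
R=rot([-1,0,0],-S55); go(restw(face(.095,.21,.0045)),R)
E
```

```text
t: 9.05
tcp_pos: [0.5232, 0.1207, 0.2038]
tool_rot: [[0.255, 0.967, 0.015], [0.967, -0.255, 0.0], [0.004, 0.014, -1.0]]
ft_force: [0.0, -0.4, -1.5]
opening: 0.499
[ 0.4084  0.2877 -0.8147  1.8764  0.2442  1.0639 -0.7603] [-0.0025 -0.0303  0.2038]
shift [0.504 0.851 0.076] turn [ 0.345 -0.24  -0.772] rows>= 7.4
```

```bash
python3 -m handwheel '[{"tx":0.07,"ty":0.12,"tz":-0.1,"ax":0.045,"ay":-0.03,"az":-0.1},{"tx":0.14,"ty":0.24,"tz":-0.2,"ax":0.09,"ay":-0.062,"az":-0.2},{"tx":0.21,"ty":0.36,"tz":-0.2,"ax":0.135,"ay":-0.094,"az":-0.302},{"tx":0.28,"ty":0.48,"tz":-0.2,"ax":0.18,"ay":-0.125,"az":-0.403},{"tx":0.35,"ty":0.6,"tz":-0.2,"ax":0.225,"ay":-0.156,"az":-0.503}]'
python3 - <<'E'
from h import *
np.set_printoptions(precision=4,suppress=True)
s=telemetry.sense(); print(s['q'],resti(s['tcp_pos']))
R=rot([-1,0,0],-S55); go(restw(face(.095,.21,.0045)),R)
E
```

```text
t: 9.68
tcp_pos: [0.6242, 0.147, 0.2349]
tool_rot: [[-0.533, 0.797, -0.285], [0.841, 0.462, -0.281], [-0.092, -0.39, -0.916]]
ft_force: [-0.5, 0.1, -0.1]
opening: 0.503
[ 0.1123  0.7395 -0.8078  1.2889  0.5633  1.7369 -0.141 ] [0.0677 0.0469 0.2349]
shift [-0.044  0.372  0.14 ] turn [ 0.118 -0.082 -0.267] rows>= 2.6
```

```bash
python3 -m handwheel '[{"tx":-0.01,"ty":0.12,"tz":0,"ax":0.04,"ay":-0.027,"az":-0.09},{"tx":-0.02,"ty":0.25,"tz":0.05,"ax":0.08,"ay":-0.055,"az":-0.18},{"tx":-0.04,"ty":0.37,"tz":0.1,"ax":0.118,"ay":-0.082,"az":-0.267},{"tx":-0.04,"ty":0.37,"tz":0.14,"ax":0.118,"ay":-0.082,"az":-0.267}]'
python3 - <<'E'
from h import *
np.set_printoptions(precision=4,suppress=True)
s=telemetry.sense(); print(s['q'],resti(s['tcp_pos']))
R=rot([-1,0,0],-S55); go(restw(face(.095,.21,.0045)),R);go(restw(face(.095,.056,.0045)),R)
snap('wrist','w8')
E
```

```text
t: 10.18
tcp_pos: [0.6643, 0.1634, 0.1913]
tool_rot: [[-0.839, 0.444, -0.315], [0.544, 0.687, -0.482], [0.002, -0.576, -0.818]]
ft_force: [0.6, -0.1, 0.6]
opening: 0.502
[-0.0582  0.9333 -0.7578  1.0988  0.759   1.9141  0.2611] [0.0923 0.0825 0.1913]
shift [-0.018 -0.017 -0.015] turn [-0.002 -0.     0.002] rows>= 0.1
shift [-0.018 -0.014  1.011] turn [-0.002 -0.     0.002] rows>= 2.5
```

View pics/w8.png

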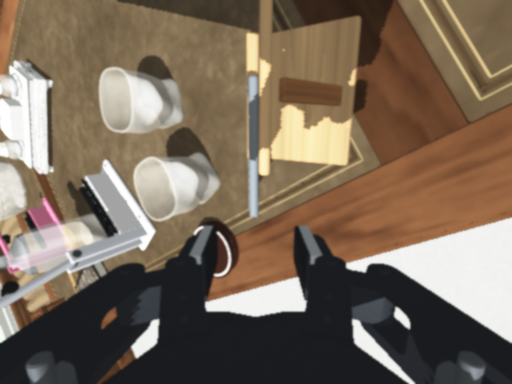

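```bash
python3 -m handwheel '[{"tx":-0.015,"ty":-0.015,"tz":0.15,"ax":0,"ay":0,"az":0},{"tx":-0.015,"ty":-0.015,"tz":0.3,"ax":0,"ay":0,"az":0},{"tx":-0.015,"ty":-0.015,"tz":0.45,"ax":0,"ay":0,"az":0},{"tx":-0.015,"ty":-0.015,"tz":0.5,"ax":0,"ay":0,"az":0}]'
python3 - <<'E'
from h import *
np.set_printoptions(precision=4,suppress=True)
s=telemetry.sense(); print(s['q'],resti(s['tcp_pos']))
R=rot([-1,0,0],-S55); go(restw(face(.095,.056,.0045)),R)
E
```

```text
t: 10.72
tcp_pos: [0.6413, 0.1196, 0.1325]
tool_rot: [[-0.835, 0.45, -0.316], [0.55, 0.682, -0.483], [-0.002, -0.577, -0.816]]
ft_force: [0.6, -0.9, 0.4]
opening: 0.501
[ 0.0244  0.9265 -0.7529  1.2596  0.77    1.7901  0.224 ] [0.097  0.0332 0.1325]
shift [0.013 0.03  0.502] turn [-0.003 -0.001 -0.003] rows>= 1.3
```

```bash
python3 -m handwheel '[{"tx":0.01,"ty":0.03,"tz":0.15,"ax":0,"ay":0,"az":0},{"tx":0.01,"ty":0.03,"tz":0.3,"ax":0,"ay":0,"az":0},{"tx":0.01,"ty":0.03,"tz":0.42,"ax":0,"ay":0,"az":0},{"tx":0.01,"ty":0.03,"tz":0.5,"ax":0,"ay":0,"az":0},{"tx":0.01,"ty":0.03,"tz":0.5,"ax":0,"ay":0,"az":0}]'
python3 - <<'E'
from h import *
np.set_printoptions(precision=4,suppress=True)
s=telemetry.sense(); print(s['q'],resti(s['tcp_pos']))
R=rot([-1,0,0],-S55); go(restw(face(.095,.056,.0045)),R)
snap('wrist','w9')
E
```

```text
t: 11.35
tcp_pos: [0.618, 0.0863, 0.0683]
tool_rot: [[-0.835, 0.45, -0.317], [0.55, 0.681, -0.484], [-0.002, -0.578, -0.816]]
ft_force: [-0.3, 0.2, 0.7]
opening: 0.501
[ 0.0783  0.9485 -0.7369  1.3817  0.7973  1.6734  0.1871] [ 0.0956 -0.0074  0.0683]
shift [ 0.004  0.004 -0.004] turn [-0.004 -0.001 -0.003] rows>= 0.1
```

View pics/w9.png

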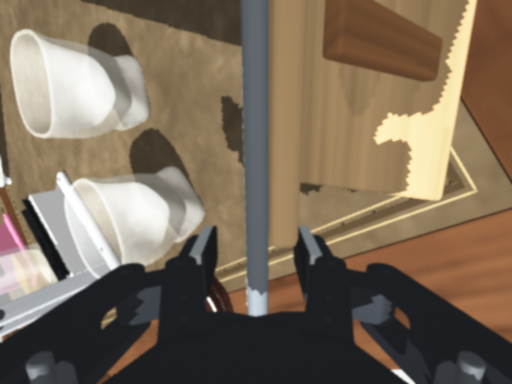

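```bash
python3 -m handwheel '[{"tx":0,"ty":0,"tz":0,"ax":0,"ay":0,"az":0},{"tx":0,"ty":0,"tz":0,"ax":0,"ay":0,"az":0},{"tx":0,"ty":0,"tz":0,"ax":0,"ay":0,"az":0},{"tx":0,"ty":0,"tz":0,"ax":0,"ay":0,"az":0},{"tx":0,"ty":0,"tz":0,"ax":0,"ay":0,"az":0}]' 1 60
python3 - <<'E'
from h import *
np.set_printoptions(precision=4,suppress=True)
s=telemetry.sense(); print(s['q'],s['ft_force'],s['moment'],resti(s['tcp_pos']))
snap('wrist','w10')
E
```

```text
t: 12.02
tcp_pos: [0.6189, 0.088, 0.0698]
tool_rot: [[-0.835, 0.45, -0.315], [0.55, 0.682, -0.482], [-0.002, -0.576, -0.817]]
ft_force: [1.3, 2.3, 5.5]
opening: 0.094
[ 0.0772  0.9473 -0.7385  1.3796  0.7971  1.6739  0.1874] [1.2943 2.3069 5.5166] [ 0.3759 -0.0903  0.0006] [ 0.0955 -0.0055  0.0698]
```

View pics/w10.png

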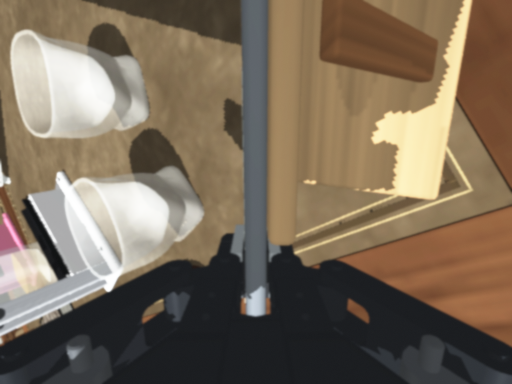

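```bash
python3 -m handwheel '[{"tx":0,"ty":-0.06,"tz":-0.08,"ax":0,"ay":0,"az":0},{"tx":0,"ty":-0.17,"tz":-0.24,"ax":0,"ay":0,"az":0},{"tx":0,"ty":-0.29,"tz":-0.41,"ax":0,"ay":0,"az":0},{"tx":0,"ty":-0.43,"tz":-0.61,"ax":0,"ay":0,"az":0},{"tx":0,"ty":-0.58,"tz":-0.82,"ax":0,"ay":0,"az":0}]'
python3 - <<'E'
from h import *
np.set_printoptions(precision=4,suppress=True)
s=telemetry.sense(); print(s['q'],s['ft_force'],s['moment'],resti(s['tcp_pos']))
snap('wrist','w11');snap('side','s11')
a=DY; R=np.column_stack([[np.cos(a),np.sin(a),0],[np.sin(a),-np.cos(a),0],[0,0,-1]])
go(dockw(-.044,0,.36),R)
E
```

```text
t: 12.7
tcp_pos: [0.6186, 0.0881, 0.2237]
tool_rot: [[-0.835, 0.452, -0.314], [0.55, 0.682, -0.482], [-0.004, -0.575, -0.818]]
ft_force: [0.8, -0.1, -2.5]
opening: 0.098
[ 0.0981  0.7836 -0.7922  1.3103  0.725   1.8586  0.2803] [ 0.7861 -0.1251 -2.4764] [ 0.723  -0.5718  0.0253] [ 0.0951 -0.0056  0.2237]
shift [-0.542 -2.878  0.928] turn [-0.195  0.438  1.391] rows>= 12.4
```

View pics/w11.png

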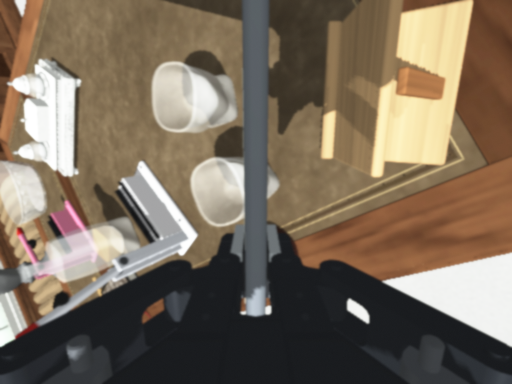

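View pics/s11.png

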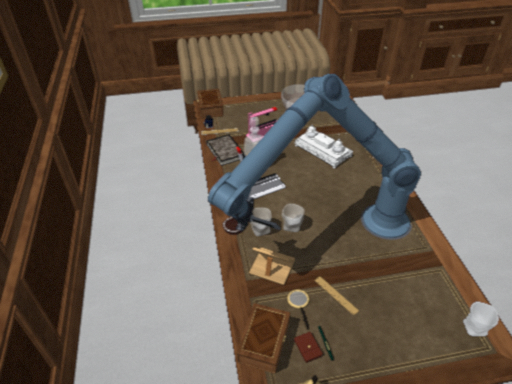

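```bash
python3 -m handwheel '[{"tx":0,"ty":-0.15,"tz":-0.2,"ax":-0.014,"ay":0.031,"az":0.1},{"tx":0,"ty":-0.35,"tz":-0.4,"ax":-0.028,"ay":0.063,"az":0.2},{"tx":0,"ty":-0.55,"tz":-0.6,"ax":-0.042,"ay":0.094,"az":0.3},{"tx":0,"ty":-0.75,"tz":-0.7,"ax":-0.056,"ay":0.126,"az":0.4},{"tx":0,"ty":-0.9,"tz":-0.76,"ax":-0.07,"ay":0.157,"az":0.5}]'
python3 - <<'E'
from h import *
np.set_printoptions(precision=4,suppress=True)
s=telemetry.sense(); print(s['q'])
a=DY; R=np.column_stack([[np.cos(a),np.sin(a),0],[np.sin(a),-np.cos(a),0],[0,0,-1]])
go(dockw(-.044,0,.36),R)
E
```

```text
t: 13.42
tcp_pos: [0.5936, 0.0518, 0.4012]
tool_rot: [[-0.169, 0.919, -0.356], [0.968, 0.088, -0.234], [-0.184, -0.384, -0.905]]
ft_force: [-0.1, -0.1, -2.2]
opening: 0.098
[ 0.1438  0.5166 -0.5994  1.1904  0.3616  1.9479 -0.2603]
shift [-2.167 -0.999  1.167] turn [-0.123  0.279  0.888] rows>= 7.9
```

```bash
python3 -m handwheel '[{"tx":-0.15,"ty":-0.08,"tz":0.08,"ax":-0.014,"ay":0.031,"az":0.1},{"tx":-0.35,"ty":-0.17,"tz":0.18,"ax":-0.028,"ay":0.063,"az":0.2},{"tx":-0.55,"ty":-0.26,"tz":0.29,"ax":-0.042,"ay":0.094,"az":0.3},{"tx":-0.75,"ty":-0.35,"tz":0.4,"ax":-0.056,"ay":0.126,"az":0.4},{"tx":-0.95,"ty":-0.44,"tz":0.51,"ax":-0.07,"ay":0.157,"az":0.5}]'
python3 - <<'E'
from h import *
np.set_printoptions(precision=4,suppress=True)
s=telemetry.sense(); print(s['q'])
a=DY; R=np.column_stack([[np.cos(a),np.sin(a),0],[np.sin(a),-np.cos(a),0],[0,0,-1]])
go(dockw(-.044,0,.36),R)
E
```

```text
t: 14.05
tcp_pos: [0.5285, -0.1109, 0.3836]
tool_rot: [[0.611, 0.766, -0.199], [0.777, -0.629, -0.036], [-0.153, -0.133, -0.979]]
ft_force: [0.9, -0.0, -2.0]
opening: 0.096
[ 0.4634  0.2348 -0.4404  1.509   0.1401  1.6203 -0.6608]
shift [-1.369  0.478  0.309] turn [-0.053  0.121  0.385] rows>= 3.6
```

```bash
python3 -m handwheel '[{"tx":-0.25,"ty":0.08,"tz":0.05,"ax":-0.014,"ay":0.031,"az":0.1},{"tx":-0.5,"ty":0.17,"tz":0.1,"ax":-0.028,"ay":0.063,"az":0.2},{"tx":-0.75,"ty":0.26,"tz":0.15,"ax":-0.042,"ay":0.094,"az":0.3},{"tx":-0.95,"ty":0.34,"tz":0.2,"ax":-0.053,"ay":0.121,"az":0.385},{"tx":-1,"ty":0.36,"tz":0.22,"ax":-0.053,"ay":0.121,"az":0.385}]'
python3 - <<'E'
from h import *
np.set_printoptions(precision=4,suppress=True)
s=telemetry.sense(); print(s['q'])
a=DY; R=np.column_stack([[np.cos(a),np.sin(a),0],[np.sin(a),-np.cos(a),0],[0,0,-1]])
go(dockw(-.044,0,.32),R)
snap('wrist','w12');snap('side','s12');snap('top','t12')
E
```

```text
t: 14.68
tcp_pos: [0.4682, -0.2654, 0.3669]
tool_rot: [[0.961, 0.277, -0.002], [0.277, -0.961, -0.001], [-0.002, 0.0, -1.0]]
ft_force: [-0.5, -0.3, -2.3]
opening: 0.098
[ 0.6837  0.0946 -0.2635  1.6756  0.0269  1.3761 -0.8738]
shift [-0.221  0.295  0.313] turn [ 0.     0.001 -0.004] rows>= 1.2
```

View pics/w12.png

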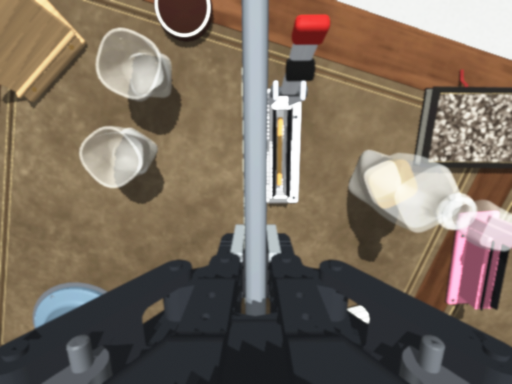

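Run:
```python
from h import *
np.set_printoptions(precision=2,suppress=True)
s=load('w12'); T=telemetry.sense()
for v in [2,20,60,100,140,180,210,250,290]:
  p=pt(s,255,v); d=T['tool_rot'].T@(p-T['tcp_pos']); print(v,d*1e3)
```

```text
2 [ 97.51   4.12 -41.35]
20 [ 91.95   4.07 -42.66]
60 [ 80.29   3.98 -41.7 ]
100 [ 67.42   3.87 -42.24]
140 [ 53.73   3.76 -42.84]
180 [ 38.92   3.64 -42.34]
210 [ 27.31   3.54 -43.11]
250 [ 10.09   3.41 -42.38]
290 [ -8.26   3.26 -42.55]
```

View pics/s12.png

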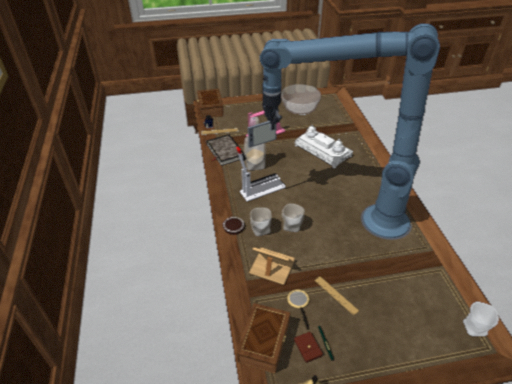

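Run:
```python
from h import *
np.set_printoptions(precision=2,suppress=True)
s=load('w1'); print(s['mtx'])
Tc=s['cam_to_world']
R=np.array([[0.969, 0.247, 0.001], [0.247, -0.969, 0.0], [0.001, -0.0, -1.0]]); t=np.array([0.3926, -0.3216, 0.3818])
print((R.T@Tc[:3,:3]), R.T@(Tc[:3,3]-t)*1e3)
for u in range(236,280,3):
  p=pt(s,u,236); print(u,R.T@(p-t)*1e3,s['img'][236,u])
s=load('w12'); R=np.array([[0.961, 0.277, -0.002], [0.277, -0.961, -0.001], [-0.002, 0.0, -1.0]]);t=np.array([0.4682, -0.2654, 0.3669])
Tc=s['cam_to_world'];print((R.T@Tc[:3,:3]), R.T@(Tc[:3,3]-t)*1e3)
for u in range(228,284,3):
  p=pt(s,u,240); print(u,R.T@(p-t)*1e3,s['img'][240,u])
```

```text
[[272.28   0.   255.19]
 [  0.   272.28 193.57]
 [  0.     0.     1.  ]]
[[-0.   -0.97 -0.26]
 [ 1.   -0.    0.  ]
 [ 0.   -0.26  0.97]] [  64.75    0.33 -142.59]
236 [  6.88  -9.65 -11.24] [53 47 43]
239 [  7.01  -8.07 -11.52] [55 50 46]
242 [ 10.6   -6.09 -19.69] [163 159 151]
245 [ 10.43  -4.64 -19.29] [208 205 196]
248 [ 10.9   -3.14 -20.35] [208 205 196]
251 [ 10.36  -1.71 -19.13] [186 183 175]
254 [ 10.89  -0.24 -20.33] [49 46 45]
257 [ 10.89   1.22 -20.35] [69 66 64]
260 [ 11.34   2.65 -21.36] [199 197 189]
263 [ 10.99   4.12 -20.56] [209 206 197]
266 [ 10.82   5.59 -20.19] [208 205 197]
269 [ 10.75   7.05 -20.04] [131 127 121]
272 [  6.77   9.11 -11.01] [53 48 43]
275 [  6.43  10.74 -10.23] [52 47 43]
278 [  6.88  12.22 -11.25] [55 52 50]
[[ 0.   -0.97 -0.26]
 [ 1.    0.    0.  ]
 [-0.   -0.26  0.97]] [  64.8     0.17 -142.54]
228 [  6.76 -13.43 -15.98] [53 48 44]
231 [  7.23 -11.82 -17.  ] [81 76 70]
234 [ 10.49  -9.73 -24.1 ] [194 191 181]
237 [ 10.74  -8.27 -24.64] [200 198 188]
240 [ 10.78  -6.86 -24.74] [200 197 187]
243 [ 10.71  -5.46 -24.59] [159 158 150]
246 [ 18.51  -3.44 -41.59] [149 142 133]
249 [ 18.74  -2.22 -42.1 ] [182 173 163]
252 [ 18.99  -1.02 -42.65] [198 189 178]
255 [ 18.75   0.18 -42.12] [200 191 179]
258 [ 19.89   1.35 -44.61] [199 190 179]
261 [ 19.17   2.56 -43.04] [186 178 167]
264 [ 18.4    3.81 -41.34] [152 144 135]
267 [ 10.92   5.8  -25.03] [126 123 117]
270 [ 11.05   7.18 -25.31] [199 197 187]
273 [ 10.15   8.72 -23.36] [200 197 188]
276 [ 10.65  10.06 -24.44] [197 195 185]
279 [  6.5   12.34 -15.4 ] [99 95 89]
282 [  6.77  13.79 -15.98] [58 52 48]
```

Run:
```python
from h import *
a=DY; R=np.column_stack([[np.cos(a),np.sin(a),0],[np.sin(a),-np.cos(a),0],[0,0,-1]])
go(dockw(-.044,0,.24),R)
```

```text
shift [-0.254  0.315  0.845] turn [-0.001 -0.     0.001] rows>= 2.3
```

```bash
python3 -m handwheel '[{"tx":-0.15,"ty":0.2,"tz":0,"ax":0,"ay":0,"az":0},{"tx":-0.25,"ty":0.315,"tz":0.2,"ax":0,"ay":0,"az":0},{"tx":-0.25,"ty":0.315,"tz":0.5,"ax":0,"ay":0,"az":0},{"tx":-0.25,"ty":0.315,"tz":0.8,"ax":0,"ay":0,"az":0},{"tx":-0.25,"ty":0.315,"tz":0.84,"ax":0,"ay":0,"az":0}]'
python3 - <<'E'
from h import *
snap('wrist','w13')
a=DY; R=np.column_stack([[np.cos(a),np.sin(a),0],[np.sin(a),-np.cos(a),0],[0,0,-1]])
go(dockw(-.044,0,.14),R)
E
```

```text
t: 15.45
tcp_pos: [0.4479, -0.3129, 0.2369]
tool_rot: [[0.957, 0.29, -0.008], [0.29, -0.957, 0.008], [-0.005, -0.009, -1.0]]
ft_force: [0.4, -0.1, -2.0]
opening: 0.099
shift [-0.007  0.022  0.657] turn [-0.004  0.002  0.004] rows>= 1.6
```

View pics/w13.png

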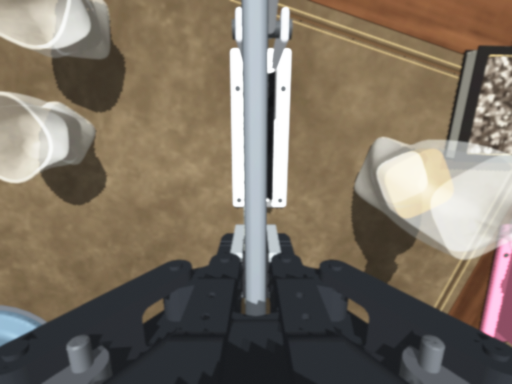

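```bash
python3 -m handwheel '[{"tx":0,"ty":0.022,"tz":0.2,"ax":0,"ay":0,"az":0.004},{"tx":0,"ty":0.022,"tz":0.4,"ax":0,"ay":0,"az":0.004},{"tx":0,"ty":0.022,"tz":0.55,"ax":0,"ay":0,"az":0.004},{"tx":0,"ty":0.022,"tz":0.62,"ax":0,"ay":0,"az":0.004},{"tx":0,"ty":0.022,"tz":0.62,"ax":0,"ay":0,"az":0.004}]'
python3 - <<'E'
from h import *
np.set_printoptions(precision=2,suppress=True)
T=telemetry.sense();s=snap('wrist','w14')
a=DY; R=np.column_stack([[np.cos(a),np.sin(a),0],[np.sin(a),-np.cos(a),0],[0,0,-1]])
go(dockw(-.044,0,.125),R); print(dockxy(T['tcp_pos'])*1e3,T['q'])
cv2.imwrite('pics/w14c.png',cv2.resize(s['img'][0:260,180:340],None,fx=4,fy=2.3,interpolation=cv2.INTER_CUBIC))
for v in [20,80,140,180]:
  p=pt(s,255,v); print(v,T['tool_rot'].T@(p-T['tcp_pos'])*1e3, dockxy(p)*1e3)
E
```

```text
t: 16.12
tcp_pos: [0.4508, -0.3166, 0.1467]
tool_rot: [[0.959, 0.284, -0.003], [0.284, -0.959, 0.005], [-0.002, -0.005, -1.0]]
ft_force: [-0.8, -0.5, -2.2]
opening: 0.097
shift [-0.02 -0.    0.15] turn [-0.  0.  0.] rows>= 0.4
[-41.72  -0.26] [ 0.73  0.31 -0.22  1.9   0.08  0.95 -0.81]
20 [ 96.53   0.28 -42.33] [54.88 -0.68]
80 [ 78.33   0.28 -42.44] [36.67 -0.69]
140 [ 58.08   0.27 -41.81] [16.43 -0.7 ]
180 [ 43.46   0.27 -42.92] [ 1.8  -0.72]
```

View pics/w14c.png

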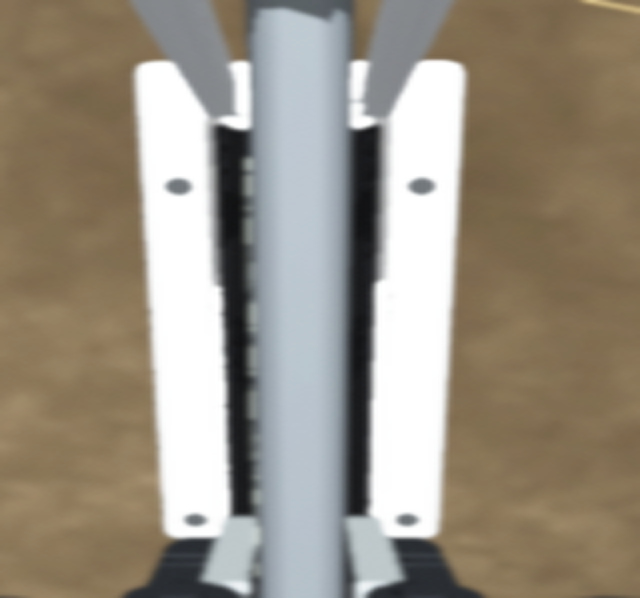

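Run:
```python
from h import *
np.set_printoptions(precision=1,suppress=True)
s=load('w14'); T=telemetry.sense()
for v in range(0,24,2):
  p=pt(s,255,v); print(v,T['tool_rot'].T@(p-T['tcp_pos'])*1e3, dockxy(p)*1e3,p[2]*1e3)
for v in range(270,384,8):
  p=pt(s,255,v); print(v,T['tool_rot'].T@(p-T['tcp_pos'])*1e3, s['img'][v,255])
```

```text
0 [102.1  -0.1 -41.7] [60.6 -0.7] 188.79689295229932
2 [101.9  -0.1 -40.7] [60.4 -0.7] 187.80510311957417
4 [101.3  -0.1 -40.6] [59.8 -0.7] 187.73533099739785
6 [100.4  -0.1 -41.6] [58.9 -0.7] 188.72283469956997
8 [100.2  -0.1 -40.7] [58.7 -0.7] 187.79401729963254
10 [ 99.5  -0.1 -41.1] [58.  -0.7] 188.20460643271025
12 [ 98.7  -0.1 -41.7] [57.2 -0.7] 188.7814116515386
14 [ 98.   -0.1 -42. ] [56.5 -0.7] 189.06456841500741
16 [ 97.7  -0.1 -41.3] [56.2 -0.7] 188.41183267614412
18 [ 96.6  -0.1 -42.8] [55.1 -0.7] 189.92127868610172
20 [ 96.4  -0.1 -41.7] [54.9 -0.7] 188.84547090175926
22 [ 95.8  -0.1 -41.8] [54.3 -0.7] 188.88418520798467
270 [  5.7  -0.1 -42.3] [200 192 180]
278 [  1.   -0.1 -40.8] [200 190 179]
286 [ -2.6  -0.1 -41.2] [200 189 179]
294 [ -6.3  -0.1 -41.5] [198 189 179]
302 [ -9.6  -0.1 -42.3] [181 172 163]
310 [-13.6  -0.1 -42.2] [99 93 87]
318 [  9.8  -0.1 -75.5] [49 44 40]
326 [ 10.1  -0.1 -78.9] [51 46 42]
334 [ 10.6  -0.1 -82.4] [51 46 42]
342 [ 10.5  -0.1 -85. ] [39 35 32]
350 [  9.7  -0.1 -86.7] [30 27 26]
358 [  64.7    0.  -142. ] [30 27 25]
366 [  9.7  -0.1 -91.2] [30 28 25]
374 [ 11.   -0.1 -94.5] [31 28 26]
382 [ 10.7  -0.1 -96.1] [31 28 27]
```

```bash
python3 -m handwheel '[{"tx":-0.015,"ty":0.005,"tz":0.08,"ax":0,"ay":0,"az":0},{"tx":-0.015,"ty":0.005,"tz":0.15,"ax":0,"ay":0,"az":0},{"tx":-0.015,"ty":0.005,"tz":0.22,"ax":0,"ay":0,"az":0},{"tx":-0.015,"ty":0.005,"tz":0.28,"ax":0,"ay":0,"az":0}]'; python3 -m handwheel '[{"tx":0,"ty":0,"tz":0.04,"ax":0,"ay":0,"az":0},{"tx":0,"ty":0,"tz":0.08,"ax":0,"ay":0,"az":0},{"tx":0,"ty":0,"tz":0.11,"ax":0,"ay":0,"az":0},{"tx":0,"ty":0,"tz":0.11,"ax":0,"ay":0,"az":0}]'
python3 - <<'E'
from h import *
np.set_printoptions(precision=4,suppress=True)
T=telemetry.sense(); print(T['tcp_pos'],dockxy(T['tcp_pos'])*1e3,T['ft_force'],T['moment'])
E
```

```text
t: 16.68
tcp_pos: [0.4487, -0.318, 0.1041]
tool_rot: [[0.959, 0.284, -0.003], [0.284, -0.959, 0.005], [-0.001, -0.005, -1.0]]
ft_force: [-0.1, -0.7, -1.6]
opening: 0.1
t: 17.18
tcp_pos: [0.4484, -0.3178, 0.0872]
tool_rot: [[0.959, 0.284, -0.003], [0.284, -0.959, 0.005], [-0.002, -0.006, -1.0]]
ft_force: [-0.4, 0.1, -1.2]
opening: 0.103
[ 0.4484 -0.3178  0.0872] [-44.3586  -0.6507] [-0.3866  0.0692 -1.1895] [-0.033   0.042  -0.0434]
```

```bash
python3 -m handwheel '[{"tx":0,"ty":0,"tz":0.01,"ax":0,"ay":0,"az":0},{"tx":0,"ty":0,"tz":0.01,"ax":0,"ay":0,"az":0}]'; python3 -m handwheel '[{"tx":0,"ty":0,"tz":0,"ax":0,"ay":0,"az":0},{"tx":0,"ty":0,"tz":0,"ax":0,"ay":0,"az":0},{"tx":0,"ty":0,"tz":0,"ax":0,"ay":0,"az":0},{"tx":0,"ty":0,"tz":0,"ax":0,"ay":0,"az":0}]' 0.4
python3 - <<'E'
from h import *
snap('wrist','w15');snap('side','s15')
E
```

```text
t: 17.42
tcp_pos: [0.4485, -0.3178, 0.0859]
tool_rot: [[0.959, 0.284, -0.003], [0.284, -0.959, 0.005], [-0.002, -0.005, -1.0]]
ft_force: [-0.0, 0.7, -1.2]
opening: 0.097
t: 17.92
tcp_pos: [0.4486, -0.3179, 0.0861]
tool_rot: [[0.959, 0.284, -0.003], [0.284, -0.959, 0.005], [-0.001, -0.005, -1.0]]
ft_force: [0.2, 0.2, -0.9]
opening: 0.297
```

View pics/w15.png

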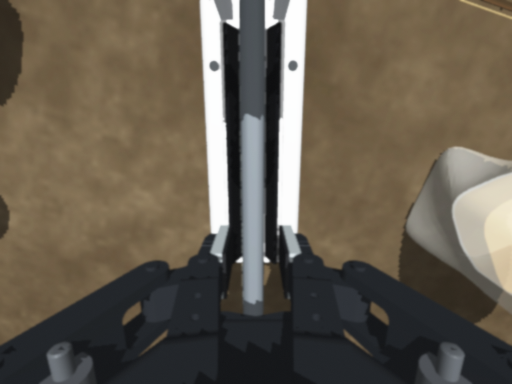

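```bash
python3 -m handwheel '[{"tx":0,"ty":0,"tz":-0.1,"ax":0,"ay":0,"az":0},{"tx":0,"ty":0,"tz":-0.3,"ax":0,"ay":0,"az":0},{"tx":0,"ty":0,"tz":-0.6,"ax":0,"ay":0,"az":0},{"tx":0,"ty":0,"tz":-0.9,"ax":0,"ay":0,"az":0},{"tx":0,"ty":0,"tz":-1,"ax":0,"ay":0,"az":0}]'; python3 -m handwheel '[{"tx":0,"ty":0,"tz":-0.3,"ax":0,"ay":0,"az":0},{"tx":0,"ty":0,"tz":-0.6,"ax":0,"ay":0,"az":0},{"tx":0,"ty":0,"tz":-0.8,"ax":0,"ay":0,"az":0},{"tx":0,"ty":0,"tz":-0.8,"ax":0,"ay":0,"az":0}]' 1 30
python3 - <<'E'
from h import *
snap('wrist','w16');snap('side','s16')
T=telemetry.sense(); print(dockxy(T['tcp_pos']),T['tcp_pos'],T['q'])
E
```

```text
t: 18.65
tcp_pos: [0.4511, -0.3197, 0.2408]
tool_rot: [[0.959, 0.284, 0.004], [0.284, -0.959, 0.0], [0.003, 0.001, -1.0]]
ft_force: [0.2, 0.4, 0.5]
opening: 0.298
t: 19.15
tcp_pos: [0.4519, -0.3203, 0.3638]
tool_rot: [[0.959, 0.284, 0.008], [0.284, -0.959, -0.003], [0.007, 0.005, -1.0]]
ft_force: [-0.0, 0.5, -0.1]
opening: 0.003
[-0.04314387 -0.00276172] [ 0.4501535  -0.31944419  0.35979827] [ 0.74563539  0.12156908 -0.22135304  1.65966639  0.02525952  1.36201652
 -0.76245609]
```

View pics/w16.png

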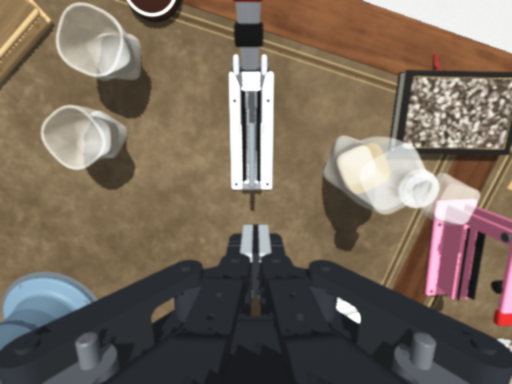

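```bash
python3 -m handwheel '[{"tx":0.25,"ty":0,"tz":0,"ax":0,"ay":0,"az":0},{"tx":0.5,"ty":0,"tz":0,"ax":0,"ay":0,"az":0},{"tx":0.8,"ty":-0.01,"tz":0,"ax":0,"ay":0,"az":0},{"tx":1,"ty":-0.02,"tz":0,"ax":0,"ay":0,"az":0},{"tx":1,"ty":-0.02,"tz":0,"ax":0,"ay":0,"az":0}]'
python3 - <<'E'
from h import *
s=snap('wrist','w17')
T=telemetry.sense(); print(dockxy(T['tcp_pos']),T['tcp_pos'])
a=DY; R=np.column_stack([[np.cos(a),np.sin(a),0],[np.sin(a),-np.cos(a),0],[0,0,-1]])
go(dockw(.19,0,.36),R)
E
```

```text
t: 19.88
tcp_pos: [0.5943, -0.2705, 0.3564]
tool_rot: [[0.957, 0.289, -0.002], [0.289, -0.957, 0.005], [-0.001, -0.006, -1.0]]
ft_force: [0.1, 0.0, -0.3]
opening: -0.006
[0.10692969 0.0018578 ] [ 0.59277817 -0.27252282  0.35698248]
shift [ 0.554  0.014 -0.021] turn [-0.003  0.001  0.002] rows>= 1.4
```

View pics/w17.png

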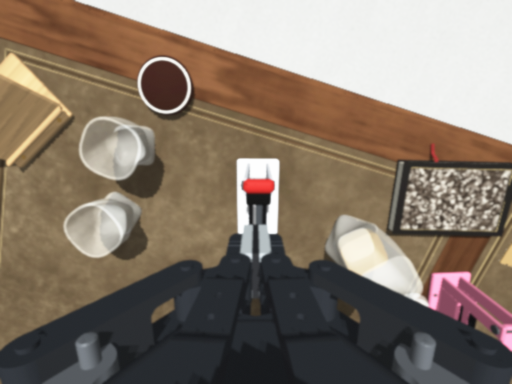

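```bash
python3 - <<'E'
from h import *
s=load('w17')
for u,v in [(258,186),(252,184),(258,198)]: p=pt(s,u,v); print(dockxy(p),p[2])
E
python3 -m handwheel '[{"tx":0.25,"ty":0,"tz":0,"ax":0,"ay":0,"az":0},{"tx":0.5,"ty":0.01,"tz":0,"ax":0,"ay":0,"az":0},{"tx":0.58,"ty":0.01,"tz":0.2,"ax":0,"ay":0,"az":0},{"tx":0.58,"ty":0.01,"tz":0.5,"ax":0,"ay":0,"az":0},{"tx":0.58,"ty":0.01,"tz":0.68,"ax":0,"ay":0,"az":0}]'
python3 - <<'E'
from h import *
s=snap('wrist','w18')
T=telemetry.sense(); print(dockxy(T['tcp_pos']),T['tcp_pos'],T['ft_force'])
E
```

```text
[0.12323713 0.00120328] 0.28650683108312436
[0.12467441 0.00602867] 0.2857622128415387
[0.09977623 0.00078914] 0.23926949089138017
t: 20.55
tcp_pos: [0.673, -0.25, 0.2505]
tool_rot: [[0.959, 0.284, -0.009], [0.284, -0.959, 0.004], [-0.008, -0.006, -1.0]]
ft_force: [0.3, -1.6, -0.3]
opening: -0.001
[0.18840264 0.0016775 ] [ 0.67096833 -0.249628    0.24639157] [-1.46840541 -0.23641772 -3.0187915 ]
```

View pics/w18.png

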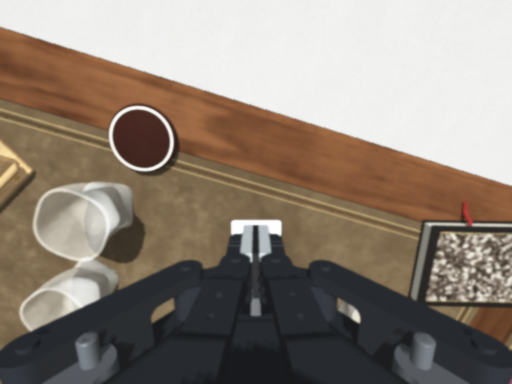

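```bash
python3 -m handwheel '[{"tx":-0.12,"ty":0,"tz":-0.02,"ax":0,"ay":0,"az":0},{"tx":-0.25,"ty":0,"tz":-0.02,"ax":0,"ay":0,"az":0},{"tx":-0.38,"ty":0,"tz":-0.02,"ax":0,"ay":0,"az":0},{"tx":-0.52,"ty":0.005,"tz":-0.02,"ax":0,"ay":0,"az":0},{"tx":-0.66,"ty":0.01,"tz":-0.02,"ax":0,"ay":0,"az":0}]'; python3 -m handwheel '[{"tx":-0.1,"ty":0,"tz":0,"ax":0,"ay":0,"az":0},{"tx":-0.18,"ty":0,"tz":0,"ax":0,"ay":0,"az":0}]'
python3 - <<'E'
from h import *
s=snap('wrist','w19')
T=telemetry.sense(); print(dockxy(T['tcp_pos']),T['tcp_pos'],T['ft_force'])
E
```

```text
t: 21.22
tcp_pos: [0.5778, -0.2787, 0.2527]
tool_rot: [[0.959, 0.284, -0.009], [0.285, -0.959, 0.006], [-0.007, -0.009, -1.0]]
ft_force: [4.6, 1.3, -2.4]
opening: 0.001
t: 21.48
tcp_pos: [0.5521, -0.2863, 0.2535]
tool_rot: [[0.959, 0.284, -0.007], [0.284, -0.959, 0.006], [-0.004, -0.008, -1.0]]
ft_force: [4.1, 1.1, -1.2]
opening: 0.0
[ 6.18536984e-02 -6.19434231e-05] [ 0.55009021 -0.28712654  0.25324186] [ 0.61734182  1.89821214 -0.98944591]
```

View pics/w19.png

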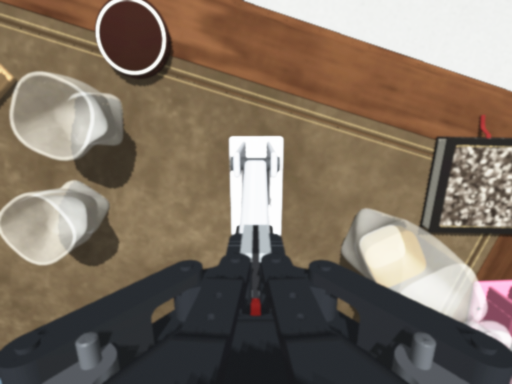

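```bash
python3 -m handwheel '[{"tx":-0.08,"ty":0,"tz":0.01,"ax":0,"ay":0,"az":0},{"tx":-0.16,"ty":0,"tz":0.035,"ax":0,"ay":0,"az":0},{"tx":-0.29,"ty":0,"tz":0.125,"ax":0,"ay":0,"az":0},{"tx":-0.41,"ty":0,"tz":0.25,"ax":0,"ay":0,"az":0},{"tx":-0.49,"ty":0,"tz":0.39,"ax":0,"ay":0,"az":0}]';  python3 - <<'E'
from h import *
s=snap('wrist','w20'); snap('side','s20')
T=telemetry.sense(); print(dockxy(T['tcp_pos']),T['tcp_pos'],T['ft_force'])
E
```

```text
t: 22.15
tcp_pos: [0.4783, -0.3083, 0.1961]
tool_rot: [[0.959, 0.282, -0.01], [0.282, -0.959, 0.005], [-0.008, -0.008, -1.0]]
ft_force: [2.6, 1.2, 1.6]
opening: 0.001
[-0.0158414   0.00063029] [ 0.47537836 -0.30846073  0.19341425] [-0.02247185 -0.33822493  0.56195781]
```

View pics/w20.png

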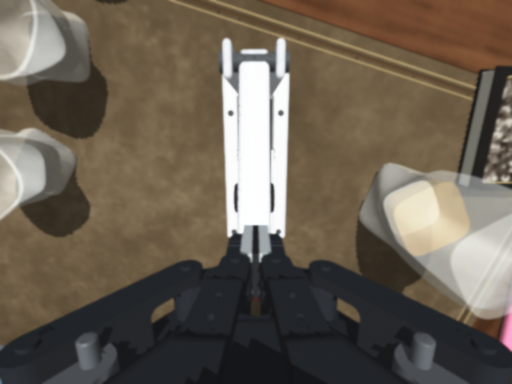

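```bash
python3 -m handwheel '[{"tx":-0.06,"ty":0,"tz":0.06,"ax":0,"ay":0,"az":0},{"tx":-0.1,"ty":0,"tz":0.13,"ax":0,"ay":0,"az":0},{"tx":-0.13,"ty":0,"tz":0.2,"ax":0,"ay":0,"az":0},{"tx":-0.15,"ty":0,"tz":0.25,"ax":0,"ay":0,"az":0},{"tx":-0.16,"ty":0,"tz":0.29,"ax":0,"ay":0,"az":0}]';  python3 - <<'E'
from h import *
s=snap('wrist','w21')
T=telemetry.sense(); print(dockxy(T['tcp_pos']),T['tcp_pos'],T['ft_force'])
for u,v in [(256,120),(256,150),(256,180),(256,205)]: p=pt(s,u,v); print(dockxy(p),p[2])
E
```

```text
t: 22.88
tcp_pos: [0.4523, -0.315, 0.1503]
tool_rot: [[0.96, 0.281, -0.014], [0.281, -0.96, 0.007], [-0.012, -0.011, -1.0]]
ft_force: [4.4, 1.2, 4.5]
opening: -0.002
[-0.04036189  0.00113131] [ 0.45171939 -0.31492279  0.14956849] [ 1.94716516 -0.57778688  2.78445975]
[ 2.53431004e-02 -3.22419959e-05] 0.14719409541983672
[ 9.98296697e-03 -4.07295194e-08] 0.14676663877114807
[-5.99276024e-03  1.98933542e-05] 0.14815231914685328
[-2.03444547e-02  5.01559249e-05] 0.147729245681939
```

View pics/w21.png

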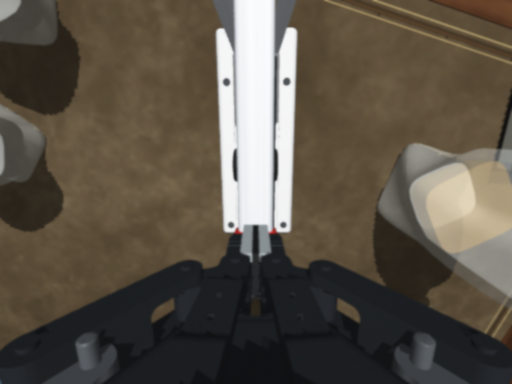

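```bash
python3 -m handwheel '[{"tx":0,"ty":0,"tz":0.02,"ax":0,"ay":0,"az":0},{"tx":0,"ty":0,"tz":0.04,"ax":0,"ay":0,"az":0},{"tx":0,"ty":0,"tz":0.05,"ax":0,"ay":0,"az":0},{"tx":0,"ty":0,"tz":0.06,"ax":0,"ay":0,"az":0},{"tx":0,"ty":0,"tz":0.06,"ax":0,"ay":0,"az":0}]';  python3 - <<'E'
from h import *
s=snap('wrist','w22')
T=telemetry.sense(); print(dockxy(T['tcp_pos']),T['tcp_pos'],T['ft_force'])
for u,v in [(256,120),(256,150),(256,180),(256,205)]: p=pt(s,u,v); print(dockxy(p),p[2])
E
```

```text
t: 23.55
tcp_pos: [0.4516, -0.3153, 0.1456]
tool_rot: [[0.96, 0.28, -0.017], [0.281, -0.96, 0.006], [-0.015, -0.011, -1.0]]
ft_force: [-5.5, 5.0, 26.4]
opening: -0.0
[-0.04058008  0.00085497] [ 0.45158837 -0.3152496   0.1455987 ] [-6.06660443  5.15152913 26.76381657]
[ 2.46136288e-02 -8.42055577e-05] 0.14417747560096525
[ 9.51408968e-03 -5.39107405e-05] 0.14435821814594993
[-6.44875299e-03 -2.26369964e-05] 0.14464881958476802
[-2.05948188e-02  8.05473763e-06] 0.14451290748695705
```

```bash
python3 -m handwheel '[{"tx":0,"ty":0,"tz":-0.1,"ax":0,"ay":0,"az":0},{"tx":0,"ty":0,"tz":-0.3,"ax":0,"ay":0,"az":0},{"tx":-0.1,"ty":0,"tz":-0.6,"ax":0,"ay":0,"az":0},{"tx":-0.2,"ty":0,"tz":-0.9,"ax":0,"ay":0,"az":0},{"tx":-0.3,"ty":0,"tz":-1,"ax":0,"ay":0,"az":0}]';python3 -m handwheel '[{"tx":0,"ty":0,"tz":0,"ax":0,"ay":0,"az":0},{"tx":0,"ty":0,"tz":0,"ax":0,"ay":0,"az":0},{"tx":0,"ty":0,"tz":0,"ax":0,"ay":0,"az":0},{"tx":0,"ty":0,"tz":0,"ax":0,"ay":0,"az":0},{"tx":0,"ty":0,"tz":0,"ax":0,"ay":0,"az":0}]'
python3 - <<'E'
from h import *
s=snap('wrist','w23'); t=snap('side','s23'); snap('top','t23')
T=telemetry.sense(); print(T['t'],T['tcp_pos'],T['ft_force'])
cv2.imwrite('pics/s23c.png',cv2.resize(t['img'][130:290,190:350],None,fx=3.7,fy=3.7,interpolation=cv2.INTER_CUBIC))
P=cloud(s); D=np.einsum('ij,hwj->hwi',R2(DY).T,P[...,:2]-DK)
for x in np.arange(-.05,.081,.02):
  m=(np.abs(D[...,0]-x)<.003)&(np.abs(D[...,1])<.006); print(round(x,3),np.nanmedian(P[...,2][m]))
E
```

```text
t: 24.22
tcp_pos: [0.4097, -0.3298, 0.2979]
tool_rot: [[0.96, 0.28, -0.017], [0.28, -0.96, 0.004], [-0.015, -0.009, -1.0]]
ft_force: [-0.1, -0.5, -0.6]
opening: -0.002
t: 24.85
tcp_pos: [0.4098, -0.3294, 0.2973]
tool_rot: [[0.96, 0.28, -0.018], [0.28, -0.96, 0.005], [-0.016, -0.01, -1.0]]
ft_force: [-0.1, 0.3, -0.7]
opening: -0.005
25.0 [ 0.4098669  -0.32970096  0.29784116] [ 0.52874753 -0.32732341  0.17808093]
-0.05 0.1456257901003265
-0.03 0.144850578860652
-0.01 0.14502928023978312
0.01 0.14501205192254424
0.03 0.1450728759856273
0.05 0.14488027679673388
0.07 0.1450479521588439
```

View pics/w23.png

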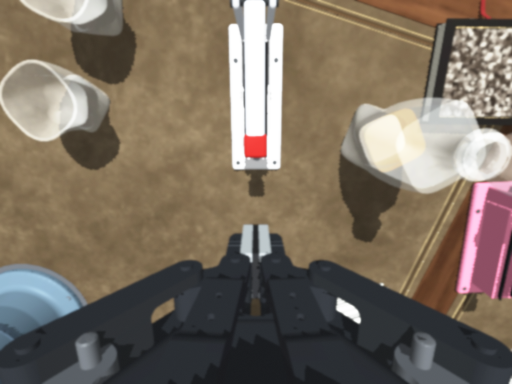

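View pics/s23c.png

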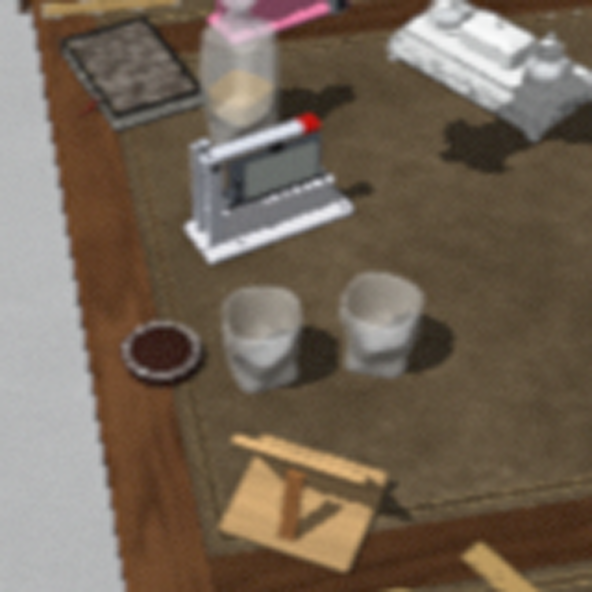

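Run:
```python
from h import *
for n in ['s16','s23']:
  s=load(n); P=cloud(s); D=np.einsum('ij,hwj->hwi',R2(DY).T,P[...,:2]-DK); c=[]
  for x in np.arange(-.06,.061,.02):
    m=(np.abs(D[...,0]-x)<.01)&(np.abs(D[...,1])<.012)&(P[...,2]<.136)&(P[...,2]>.06); c.append((round(x,2),round(float(np.max(P[...,2][m])),3) if m.any() else None))
  print(n,c)
a,b=load('side0'),load('s23')
for n,uv in dict(tA=(260,210),tB=(293,206),co=(233,225)).items(): print(n,pt(a,*uv),pt(b,*uv))
d=cv2.absdiff(a['img'],b['img']).max(2); print([(n,int(d[v-12:v+12,u-10:u+10].max())) for n,(u,v) in dict(tA=(260,220),tB=(293,216),co=(233,225)).items()])
```

```text
s16 [(np.float64(-0.06), 0.13), (np.float64(-0.04), 0.128), (np.float64(-0.02), 0.132), (np.float64(0.0), 0.131), (np.float64(0.02), 0.133), (np.float64(0.04), 0.134), (np.float64(0.06), 0.13)]
s23 [(np.float64(-0.06), 0.121), (np.float64(-0.04), 0.132), (np.float64(-0.02), 0.133), (np.float64(0.0), 0.134), (np.float64(0.02), 0.128), (np.float64(0.04), 0.134), (np.float64(0.06), 0.136)]
tA [ 0.54671741 -0.09065879  0.08092578] [ 0.54673666 -0.09056245  0.08102418]
tB [ 0.40328909 -0.0855302   0.08295862] [ 0.40157705 -0.09101345  0.07734457]
co [ 0.6670753  -0.07756078  0.0257627 ] [ 0.6668222  -0.07991559  0.02323112]
[('tA', 6), ('tB', 9), ('co', 9)]
```

```bash
python3 -c "
from rig import bot; print(bot.close_job())"
```

```text
the job is handed in; nothing more can be done
None
```

The e-reader is in the dock with the clamp arm fully closed. I handed the job in at about 25 s of robot time, with the gripper clear of everything.

- **Dock prepared:** I first pushed the clamp arm back past upright, because it leaned over the slot and would have blocked the reader.
- **Reader moved:** I slid it along the ledge until about 43 mm stuck out past the rest's side. I then gripped that end, lifted it away and carried it over. It was not dropped.
- **Reader docked:** I stood it long edge down in the slot, let go, then swung the clamp arm down until it stopped at about 26 N.

**Last checks**
- **Clamp arm:** its top is level at 145 mm along its length, which matches fully closed, and it held after I let go.
- **Reader height:** at its free end the upper edge dropped from about 130 to 121 mm, which fits fully home. The rest of that edge could not be measured because the arm and roller are in the way. The shoe's travel was not read directly.
- **Tumblers and coasters:** these look the same in the side camera before and after.
- **Decanter:** I judged it only by eye in the pictures, where it appears untouched.

No check failed.

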